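# Hold the spring probe square on the test spot of a bar on the sloped rest

### The arm

A 7-joint arm with a two-finger parallel gripper is mounted at the origin on the work surface; the furniture and walls round the work are solid. World frame = base frame: x ahead of the robot, y to its left, z up, the work surface at z = 0. Lengths are in m, angles in rad, forces in N, time in s.
With the tool pointing down it reaches from about 0.4 to 0.875 m from the base axis. Payload 19.3 kg.
Tool frame: the origin (TCP) lies on the mounting face of the last link; the fingertips stand 173 mm ahead of it and the grasp point (between the pads) lies 155 mm ahead of it (bot.grip_depth is the distance from the TCP to the grasp point, in m); z points along the fingers, y is the direction in which the jaws open and shut (so a half turn about z gives the same grasp; the last joint's range is limited). The gripper opens to 85 mm and grips with 20 to 120 N. Pads are 22 mm wide; open, the fingers measure 114 mm over their backs; the gripper's body (76 mm by 85 mm) begins 54 mm behind the grasp point. The pads swing forward as they close: fully open they stand 13 mm farther back than shut.
Start: joints at [-0.07, 0.521, -0.036, 1.599, 0.021, 1.021, -0.113], TCP at [0.625, -0, 0.405] pointing down, gripper open.
Joint ranges: [-2.91, 2.91], [-0.3, 2.13], [-1.5, 1.42], [0.17, 2.43], [-1.26, 4.41], [0.16, 1.93], [-2.52, 2.52]. Speed limits (rad/s): [1.89, 1.89, 2.39, 2.39, 3.01, 3.01, 3.01].

### API

Orientations are given as [roll, pitch, yaw] about the fixed x, y, z axes, in that order (R = Rz(yaw) Ry(pitch) Rx(roll)).
In Python, from workcell import bot, viewer gives the robot as it stands.
- The arm moves only by the tool carry_out, never from a script. Its argument "rows" is one flat list of numbers, 7 for each row, row after row: the shift along the tool's x, y, z in m, then the turn, a rotation vector about the tool's x, y, z in degrees, then the closure, from 0 (fully open) to 1 (shut). In form: [tx, ty, tz, rx, ry, rz, gripper, tx, ty, tz, rx, ry, rz, gripper, ...]. A call has 1 to 8 rows; each row shifts and turns the commanded pose from where the row before left it, along the tool's axes as they then stand; what a row does not reach is not made up. A row lasts 1/8 s, in which the tool goes at most 62.5 mm and 10.7 degrees, less where a joint would pass 70% of its speed; a pose out of reach is approached as far as the arm can. A call with a gripper value outside its range is refused whole. The fingers move at their own pace and stop on an object; "squeeze" is the grip in N (left out, the last holds). Time passes only in rows, so rows that do not move let the fingers close. It gives the time, the measured TCP pose, the force and the opening at its end, in the units of the state.
- bot.observe(): the state, without advancing time (a new reading comes with each control period).
- viewer.grab_frame(name): name is "scene" or "side" or "wrist"; returns the picture (384x512x3 uint8, red, green, blue); there is no depth.
- viewer.camera_info(name): a dict with "intrinsics" (3x3 intrinsics, pixels), "k1" (the pictures are not rectified: a ray, as slopes to the right and down, at radius r is drawn at 1 + k1 r^2 times it, then the intrinsics apply), "camera_from_world" (4x4, takes a point from world to camera coordinates). Camera axes: x right, y up, looking along -z (the intrinsics and any distortion apply to the point x, -y, -z); pixel columns grow to the right and rows downward; lengths in m; the calibration is good to about 2 mm. A picture is of the moment at which its call begins: read the wrist's pose just before it. camera_info takes no time and is no camera call; for the wrist camera it gives the pose at the moment of the call.
- bot.job_done(): hands the job in, once; it reports no verdict.
The state is a dict: "clock": time; "qpos": joint angles; "qd": joint speeds; "joint_efforts": joint torques, N m; "position": TCP position; "tool_rot": TCP orientation; "force": force on the tool from outside, world axes, zero at the start; "moment": the same for the moment, N m; "grip_width": finger opening in m.
Only numpy, scipy, OpenCV 4.12 (cv2) and the standard library are available. Lean on these libraries where they do the work, as an engineer would, in place of code of your own. Each camera call takes 0.05 s, during which the arm holds its last target.

### The job

Lay the steel bar that carries the ringed test spot on the sloped rest, ring upwards, about centred lengthwise and with its long side up against both stop pins, and let go of it. Then take the spring probe out of its stand, hold it square to the bar's sloping face with the tip inside the ring, and press lightly, until the plunger is about half way in. Finish while still holding it there, the fingers on the probe alone; leave the bored bar, the loupe and the oil bottle alone.

Things in the scene. Friction and masses are not known exactly. Their poses are not given: they have to be found in the camera images.
- test_bar: flat bright steel bar, 40 (its x) x 100 (its y, long) x 14 mm (z), 0.25 to 0.5 kg, lying flat on the desk at the start; origin at the centre of its underside, z up out of the face with the ring. Take it across its 40 mm width at mid-length.
- spot (a point): the test spot: centre of a thin dark ring (16 mm inside, 21 mm outside diameter) with a dot in it, on the bar's upper face, 28 mm from mid-length towards its +y end (in the bar's frame: 0, 28, 14 mm). The bar may lie either way round on the rest.
- bored_bar: bystander: a bar of the same outline and steel but with two 19 mm through holes and no ring; not to be moved
- rest: the sloped rest, fixed to the desk: grey base 80 (x) x 110 (y) x 10 mm, 70 mm wide column; origin under the base's centre; x points away from the low side. Two steel stop pins, 8 mm diameter, stand 9 mm out of the top face on its low side; in the frame of rest_face they are at x = -24, y = -36 and +36 mm, with room for a finger between them
- rest_face: the rest's dark top face for the bar, sloping 25 degrees. Origin on the face's surface at its centre, 75 mm above the desk; x up the slope, y level along it, z out of it. 30 mm deep (x), 106 mm long (y): the bar overhangs 5 mm on both long sides. A bar that touches both pins has its origin at x = 0. It may stick short of the pins: push it down to them
- stand: the probe's stand, fixed to the desk: aluminium, base 62 x 84 mm, an upper plate 60 (x) x 70 (y) mm whose top is 75 mm above the desk, with a 23 mm hole at its centre in which the probe hangs upright; origin under its centre. Lift the probe 65 mm or more straight up to clear it
- probe: hand-held spring probe, 110 mm long, 0.1 to 0.17 kg, tip down in the stand at the start. Origin at the tip's end with the plunger out; z from the tip up the probe. Plunger 0 to 14 mm, steel barrel of 18 mm diameter 14 to 62 mm, black square grip 28 x 28 mm (sides along its x and y) 62 to 106 mm, round end cap to 110 mm. The grip's underside rests on the stand
- plunger (a joint): how far the plunger is pressed into the probe, 0 (out) to 0.008 m (fully in); spring of 700 N/m with 0.7 N at the start of travel: about 3.5 N at half way (0.004)
- probe_tip (a point): the end of the plunger's rounded tip (6 mm diameter); moves with the plunger
- loupe: bystander: white loupe on a saddle foot, 66 x 48 x 39 mm, origin under its centre
- bottle: bystander: white oil bottle, 44 mm diameter, 112 mm tall, origin under its centre
Things that resemble listed ones, but are neither listed nor needed, are in the scene too. Leave any brown look-alike of the test_bar alone.

How it is judged:
By the outcome, as a careful person would: the job done as asked, in the order asked, and still so for the second after the job is handed in, while the arm keeps its last pose, push and grip.
It also fails if it takes over 45 s, if anything falls off the work surface, if the arm or the gripper's body presses on something with over 40 N, if the wrist force passes 120 N, or if a joint passes its speed limit or range.

## Working session

There is one attempt and no reset: what is moved stays moved. The work goes in short steps, Python scripts to look and compute and a tool call to move; the robot and the scene stay as the last step left them, time stands still between calls to the robot, and variables do not carry over. Pictures are saved under pics/ and viewed, and the job is handed in when it is done.

Besides the shell and the picture viewer there is one more tool, called after "Call:" as name(argument=value, ...) on one line, values as JSON. carry_out: Moves the arm, as the interface text tells. Its arguments: {"type":"object","properties":{"rows":{"type":"array","items":{"type":"number"}},"squeeze":{"type":"number"}},"required":["rows"]}

```bash
ls; mkdir -p pics
python3 - <<'E'
from workcell import bot, viewer
import cv2
print(bot.observe(), bot.grip_depth)
for n in ["scene","side","wrist"]:
    im=viewer.grab_frame(n); cv2.imwrite(f"pics/{n}0.png",im[:,:,::-1])
    print(n,viewer.camera_info(n))
print(bot.observe()['clock'])
E
```

```text
pics
{'clock': 0.0, 'qpos': array([-0.07022641,  0.52203138, -0.0362886 ,  1.60001367,  0.02121623,
        1.02111702, -0.11281487]), 'qd': array([-5.78598601e-05,  4.59833721e-04,  2.30731682e-03,  2.09584612e-04,
        1.16268217e-03, -9.25604706e-04,  1.78052390e-03]), 'joint_efforts': array([-4.24098413e-03, -9.27110124e+01,  1.97758444e+00, -3.69928443e+01,
        1.76317629e-02,  8.19846697e-03, -6.58496788e-05]), 'position': array([ 6.24854710e-01, -2.84923673e-05,  4.04113212e-01]), 'tool_rot': array([-3.14041428e+00,  1.18782667e-04,  1.57077292e+00]), 'force': array([ 0.68614121,  0.25840183, -0.34317334]), 'moment': array([0.00572279, 0.01457646, 0.00414108]), 'grip_width': 0.08520563754620303} 0.1547
scene {'intrinsics': array([[420.97001781,   0.        , 251.83158941],
       [  0.        , 420.97001781, 191.48062607],
       [  0.        ,   0.        ,   1.        ]]), 'k1': 0.0009176453219030565, 'camera_from_world': array([[ 0.54745415, -0.83662589, -0.01873678, -0.32822857],
       [ 0.64611606,  0.40835122,  0.64481262, -0.19263235],
       [-0.53181575, -0.36
[... 441 characters left out ...]
],
       [-0.3386944 , -0.83894975,  0.4259688 , -0.91907654],
       [ 0.        ,  0.        ,  0.        ,  1.        ]])}
wrist {'intrinsics': array([[287.17168282,   0.        , 254.82377489],
       [  0.        , 287.17168282, 193.90818668],
       [  0.        ,   0.        ,   1.        ]]), 'k1': -0.0013410198420237217, 'camera_from_world': array([[ 9.99998767e-01, -7.74170769e-04, -1.36634247e-03,
        -6.24016238e-01],
       [ 3.86781922e-04,  9.64659602e-01, -2.63498961e-01,
         3.41968050e-02],
       [ 1.52204858e-03,  2.63498108e-01,  9.64658712e-01,
        -3.79921108e-01],
       [ 0.00000000e+00,  0.00000000e+00,  0.00000000e+00,
         1.00000000e+00]])}
0.15
```

View pics/scene0.png

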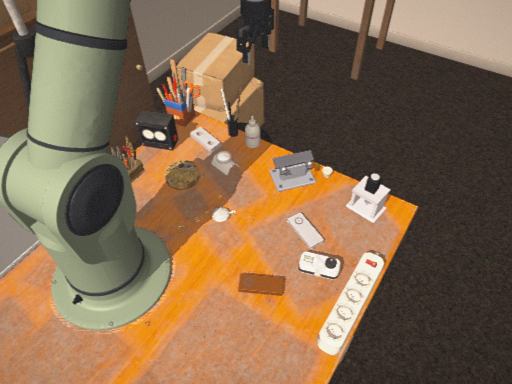

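View pics/side0.png

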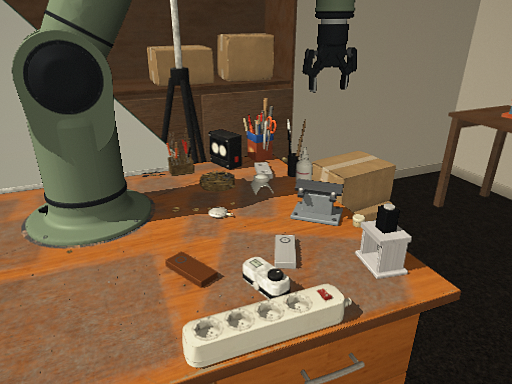

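View pics/wrist0.png

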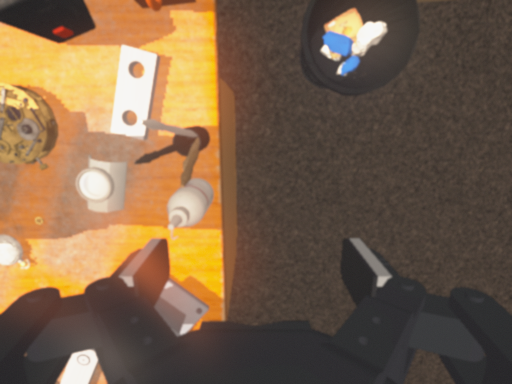

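```bash
cat > h.py <<'E'
import numpy as np, cv2
from scipy.spatial.transform import Rotation as R
from scipy.optimize import least_squares
from workcell import bot, viewer
def proj(ci,P):
    P=np.atleast_2d(P); T=np.array(ci["camera_from_world"]);c=P@T[:3,:3].T+T[:3,3]
    u=c[:,0]/-c[:,2]; v=-c[:,1]/-c[:,2]; r2=u*u+v*v; f=1+ci["k1"]*r2
    K=ci["intrinsics"]; return np.stack([K[0,0]*u*f+K[0,2],K[1,1]*v*f+K[1,2]],1)
def ray(ci,p):
    K=ci["intrinsics"]; a=np.array([(p[0]-K[0,2])/K[0,0],(p[1]-K[1,2])/K[1,1]]); b=a.copy()
    for _ in range(20): b=a/(1+ci["k1"]*(b@b))
    T=np.array(ci["camera_from_world"]); d=T[:3,:3].T@np.array([b[0],-b[1],-1]); o=-T[:3,:3].T@T[:3,3]
    return o,d/np.linalg.norm(d)
def onz(ci,p,z):
    o,d=ray(ci,p); return o+d*(z-o[2])/d[2]
def tri(obs):
    A=np.zeros((3,3));b=np.zeros(3)
    for ci,p in obs:
        o,d=ray(ci,p);M=np.eye(3)-np.outer(d,d);A+=M;b+=M@o
    return np.linalg.solve(A,b)
def grab(n,fn):
    ci=viewer.camera_info(n); im=viewer.grab_frame(n); cv2.imwrite(f"pics/{fn}.png",im[:,:,::-1]); np.savez(f"pics/{fn}.npz",**ci); return ci
def ld(fn): return dict(np.load(f"pics/{fn}.npz"))
def crop(fn,x0,y0,w,h,s,out):
    im=cv2.imread(f"pics/{fn}.png")[y0:y0+h,x0:x0+w]
    cv2.imwrite(f"pics/{out}.png",cv2.resize(im,None,fx=s,fy=s,interpolation=cv2.INTER_CUBIC))
E
python3 - <<'E'
from h import *
for n in ["scene","side"]: np.savez(f"pics/{n}0.npz",**viewer.camera_info(n))
T=viewer.camera_info("wrist")
np.savez("pics/wrist0.npz",**T)
crop("scene0",260,140,150,150,5,"c1")
crop("side0",230,170,190,130,4,"c2")
for n,pts in dict(scene0=[(305,230),(205,138),(292,185),(367,215),(252,145),(416,207)],side0=[(286,250),(317,222),(383,272),(458,292)]).items():
    for p in pts: print(n,p,onz(ld(n),p,0.0).round(3))
print(bot.observe()['clock'])
E
```

```text
scene0 (305, 230) [ 0.352 -0.322  0.   ]
scene0 (205, 138) [0.489 0.098 0.   ]
scene0 (292, 185) [ 0.465 -0.22   0.   ]
scene0 (367, 215) [ 0.478 -0.434  0.   ]
scene0 (252, 145) [ 0.539 -0.04   0.   ]
scene0 (416, 207) [ 0.571 -0.53   0.   ]
side0 (286, 250) [ 0.355 -0.315  0.   ]
side0 (317, 222) [ 0.471 -0.24   0.   ]
side0 (383, 272) [ 0.486 -0.447  0.   ]
side0 (458, 292) [ 0.565 -0.538  0.   ]
0.15
```

View pics/c1.png

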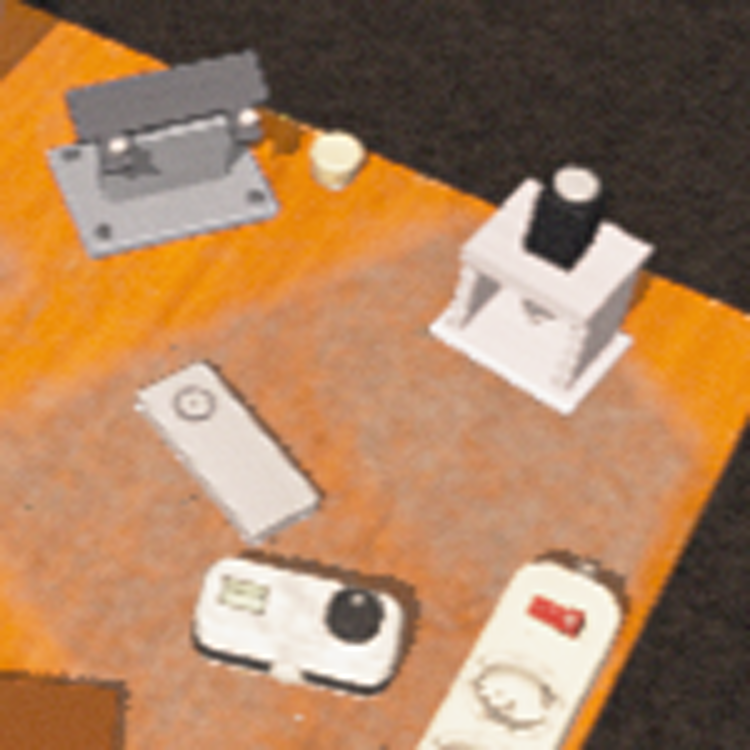

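View pics/c2.png

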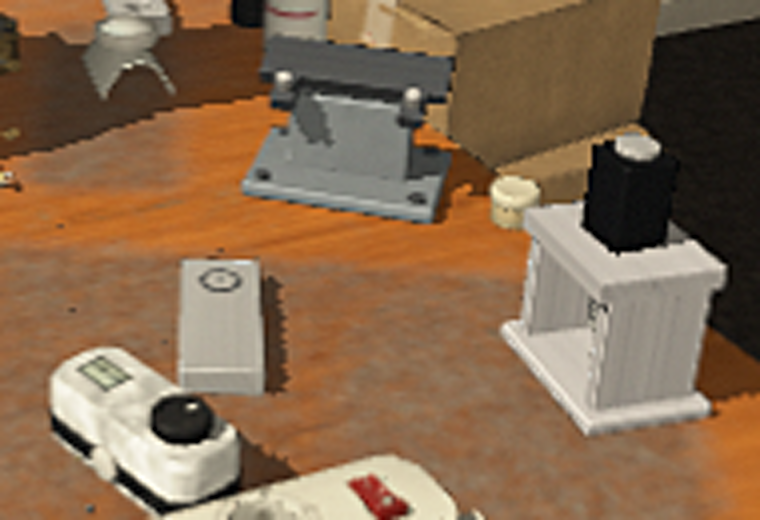

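Run:
```python
from h import *
crop("scene0",280,140,70,60,10,"c3")
crop("scene0",283,205,50,50,12,"c4")
crop("side0",285,172,65,55,10,"c5")
crop("side0",268,228,35,45,12,"c6")
T=ld("wrist0")["camera_from_world"]; print(-T[:3,:3].T@T[:3,3])
```

```text
[0.6245805  0.06663712 0.37465241]
```

View pics/c3.png

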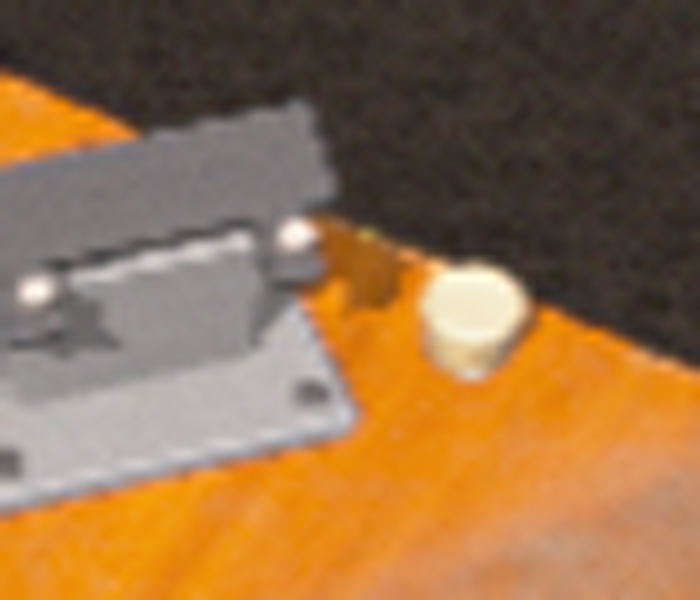

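View pics/c4.png

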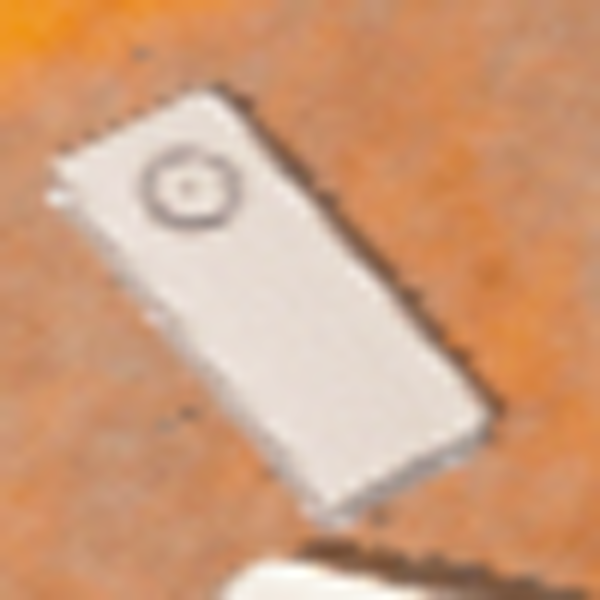

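View pics/c5.png

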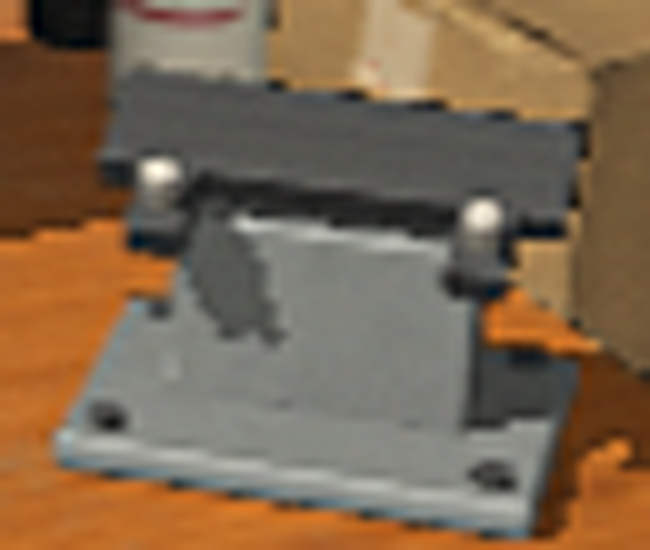

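View pics/c6.png

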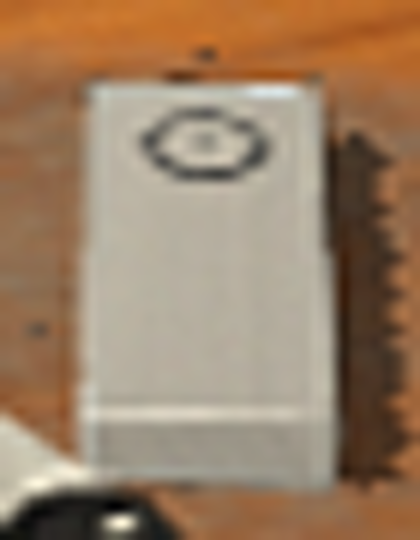

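Call:
carry_out(rows=[-0.03,-0.012,-0.008,0,0,0,0,-0.055,-0.022,-0.008,0,0,0,0,-0.055,-0.022,-0.008,0,0,0,0,-0.055,-0.022,-0.008,0,0,0,0,-0.055,-0.022,-0.008,0,0,0,0,-0.055,-0.022,-0.008,0,0,0,0,-0.055,-0.022,-0.008,0,0,0,0,-0.055,-0.022,-0.008,0,0,0,0])

```text
clock: 1.15
position: [0.458, -0.4167, 0.4689]
tool_rot: [-3.142, -0.0, 1.571]
force: [0.5, 0.4, -0.4]
grip_width: 0.0853
```

Run:
```python
from h import *
grab("wrist","wrist1"); o=bot.observe(); print(o['clock'],o['position'],o['tool_rot'],o['qpos'])
grab("wrist","wrist1")
```

```text
1.2 [ 0.4535644  -0.42378379  0.4698074 ] [-3.14005947  0.00426518  1.56315684] [ 0.60325324  0.45746645  0.07605132  1.53731349 -0.03210452  1.14673097
  0.67703658]
```

View pics/wrist1.png

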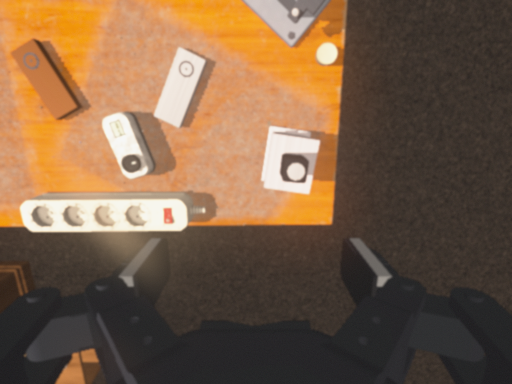

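Call:
carry_out(rows=[0.04,-0.005,0,0,0,0,0,0.05,-0.01,0,0,0,0,0,0.03,-0.005,0,0,0,0,0,0,0,0,0,0,0,0])

```text
clock: 1.75
position: [0.439, -0.2931, 0.469]
tool_rot: [3.141, -0.0, 1.573]
force: [0.4, -0.4, 0.5]
grip_width: 0.0856
```

Run:
```python
from h import *
o=bot.observe(); print(o['clock'],o['position'],o['tool_rot'],o['qpos'],abs(o['qd']).max())
grab("wrist","wrist2")
crop("wrist2",120,0,256,192,3,"w2a")
```

```text
1.75 [ 0.43901247 -0.29310905  0.46900612] [ 3.14124367e+00 -3.85543042e-04  1.57332583e+00] [ 0.44885872  0.29893941  0.035269    1.77680296 -0.01244101  1.06592913
  0.49111064] 0.04131994053343785
```

View pics/wrist2.png

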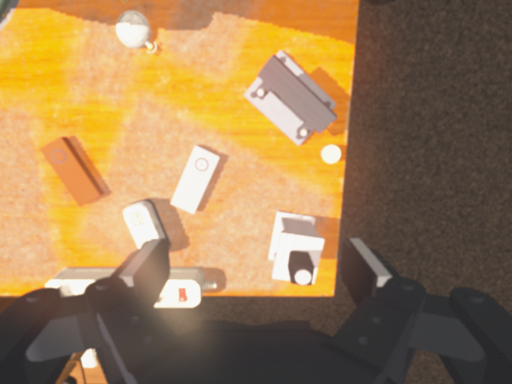

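Run:
```python
from h import *
crop("wrist2",240,45,100,105,6,"w2r")
crop("wrist2",165,140,60,80,7,"w2b")
crop("wrist2",262,205,66,84,7,"w2s")
```

```text
(no output)
```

View pics/w2r.png

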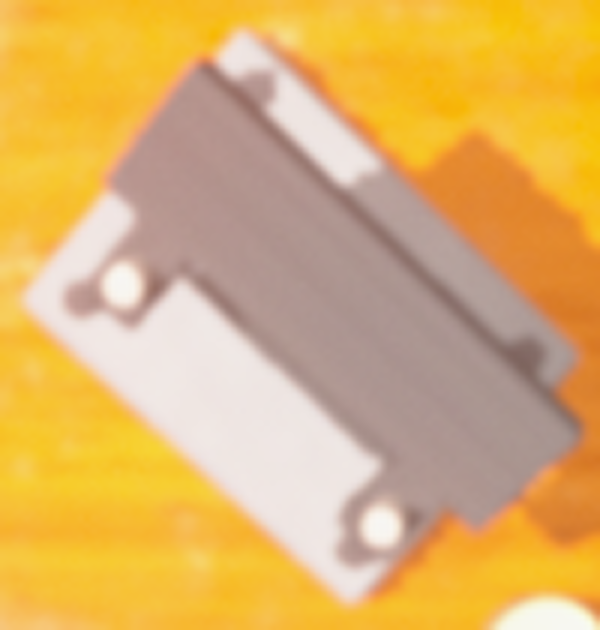

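View pics/w2b.png

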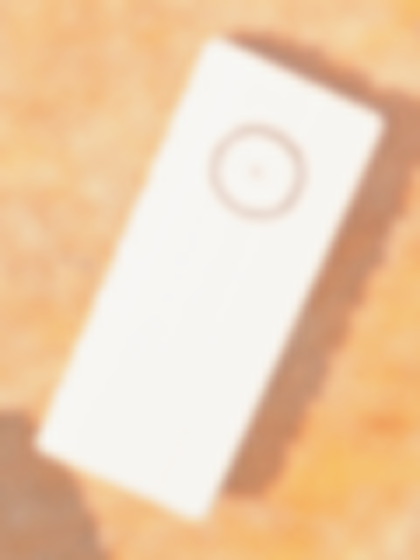

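View pics/w2s.png

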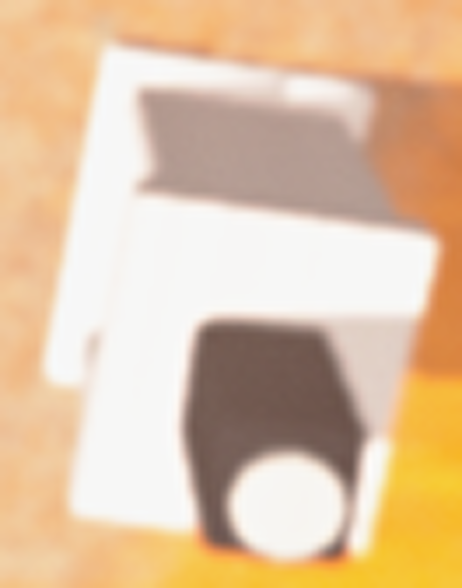

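```bash
cat > fit.py <<'E'
from h import *
def full(x0,y0,s,pts): return np.array([(x0+(a+.5)/s-.5,y0+(b+.5)/s-.5) for a,b in pts])
Rz=lambda a:R.from_euler('z',a).as_matrix()
def fityaw(obs,x0,extra=0):
    # obs: list of (ci, localfn/pts, px). params x,y,yaw
    def res(p):
        r=[]
        for ci,L,px in obs:
            L2=L(p) if callable(L) else L
            W=L2@Rz(p[2]).T+np.array([p[0],p[1],0]); r.append((proj(ci,W)-px).ravel())
        return np.concatenate(r)
    s=least_squares(res,x0); 
    return s.x,np.sqrt((s.fun**2).mean()),s.fun.reshape(-1,2)
E
cat > f1.py <<'E'
from fit import *
w,sc,sd=ld("wrist2"),ld("scene0"),ld("side0")
mm=1e-3
def facepts(P):
    P=np.array(P)*mm
    return lambda p: P@R.from_euler('y',-25,degrees=True).as_matrix().T+np.array([p[3],0,.075])
base=np.array([(-40,55,10),(-40,-55,10),(40,55,10),(40,-55,10)])*mm
rw=[(w,base,full(240,45,6,[(25,298),(350,603),(243,30),(580,360)])),
    (w,facepts([(-24,36,9),(-24,-36,9),(15,53,0),(-15,53,0),(15,-53,0),(-15,-53,0)]),full(240,45,6,[(123,285),(381,525),(203,62),(110,185),(582,430),(478,528)]))]
rs=[(sc,facepts([(-24,36,9),(-24,-36,9)]),full(280,140,10,[(36,290),(297,234)]))]
rd=[(sd,facepts([(-24,36,9),(-24,-36,9)]),full(285,172,10,[(160,170),(484,214)])),
    (sd,np.array([(-40,55,10),(-40,-55,10)])*mm,full(285,172,10,[(58,443),(530,505)]))]
for o in (rw,rw+rs+rd):
    x,e,f=fityaw(o,[.47,-.23,np.pi/4,0]); print("rest",x.round(4),np.degrees(x[2]),e); print(f.round(1).tolist())
top=np.array([(20,50,14),(-20,50,14),(20,-50,14),(-20,-50,14),(0,28,14)])*mm
bw=[(w,top,full(165,140,7,[(385,120),(212,38),(205,520),(38,445),(257,171)]))]
bs=[(sc,top[[1,0,2,3,4]],full(283,205,12,[(55,160),(212,88),(492,410),(320,505),(190,188)]))]
bd=[(sd,top[[1,0,4,3,2]],full(268,228,12,[(92,88),(322,92),(205,144),(85,410),(335,415)]))]
for o in (bw,bs,bd,bw+bs+bd):
    x,e,f=fityaw(o,[.355,-.32,-.4]); print("bar",x.round(4),np.degrees(x[2]),e); print(f.round(1).tolist())
st=np.array([(-30,35,75),(30,35,75),(-30,-35,75),(30,-35,75)])*mm
sw=[(w,st,full(262,205,7,[(138,188),(440,240),(75,518),(360,555)]))]
x,e,f=fityaw(sw,[.48,-.44,-.2]); print("stand",x.round(4),np.degrees(x[2]),e); print(f.round(1).tolist())
cap=full(262,205,7,[(287,505)])[0]; print("cap",onz(w,cap,.123))
E
python3 f1.py
```

```text
rest [ 0.4884 -0.2044  0.8514  0.0014] 48.7788017937108 0.9306814801004998
[[-1.5, 0.7], [0.6, 1.6], [0.5, -1.1], [0.9, -0.3], [0.5, -0.1], [0.6, 0.1], [-1.1, -1.2], [-1.4, -1.0], [0.9, 0.9], [0.1, 1.2]]
rest [ 0.4884 -0.2046  0.8532  0.0013] 48.8843244416882 0.9110354286078219
[[-1.4, 1.0], [0.7, 1.7], [0.4, -0.9], [1.0, -0.3], [0.5, 0.1], [0.7, 0.3], [-1.1, -0.9], [-1.4, -0.7], [1.0, 1.1], [0.2, 1.4], [-0.3, -0.5], [-0.3, -0.6], [-0.5, -1.1], [-0.6, -1.2], [-1.3, -1.8], [0.0, -0.4]]
bar [ 0.3468 -0.3215 -0.4487] -25.70793089684312 0.16355573415734226
[[0.1, -0.1], [-0.1, -0.3], [-0.1, 0.2], [-0.1, 0.3], [0.2, 0.0]]
bar [ 0.3468 -0.3225 -0.4692] -26.881077041983687 0.36730826407072725
[[-0.2, -0.2], [-0.1, -0.6], [-0.2, 0.7], [0.5, -0.1], [0.0, 0.2]]
bar [ 0.3466 -0.3255 -0.4556] -26.104628717216773 0.5217276671063914
[[-0.2, -1.0], [0.0, -0.7], [0.1, 0.3], [-0.5, 0.3], [0.5, 0.7]]
bar [ 0.347  -0.3223 -0.4531] -25.96266700034003 0.6277599820718345
[[0.4, 0.6], [0.3, 0.3], [-0.1, 0.7], [-0.0, 0.7], [0.4, 0.6], [-0.4, -0.1], [-0.5, -0.7], [-0.1, 0.4], [0.9, -0.3], [-0.1, 0.2], [-0.7, -1.8], [-0.6, -1.5], [-0.4, -0.5], [-1.0, -0.7], [-0.0, -0.3]]
stand [ 0.4989 -0.4197 -0.1616] -9.26075893649338 0.5901690177207816
[[0.0, 1.1], [-0.2, 0.3], [-0.1, -1.1], [0.3, -0.4]]
cap [ 0.49801617 -0.41897232  0.123     ]
```

```bash
cat > go.py <<'E'
from h import *
def cur():
    o=bot.observe(); return o, np.array(o['position']), R.from_euler('xyz',o['tool_rot'])
def face(rx=.4883,ry=-.2045,yaw=.8522,off=.0013):
    Rf=R.from_euler('z',yaw)*R.from_euler('y',-25,degrees=True)
    o=np.array([rx+off*np.cos(yaw),ry+off*np.sin(yaw),.075]); return o,Rf
def plan(pt,Rt,verbose=True):
    o,p,Rc=cur(); d=Rt.inv().apply(pt-p); d0=Rc.inv().apply(pt-p); w=(Rc.inv()*Rt).as_rotvec(degrees=True)
    print("t",round(o['clock'],3),"F",np.round(o['force'],1),"w",round(o['grip_width'],4),"q",np.round(o['qpos'],2))
    print("turn(deg)",w.round(2),"shift in final frame",d.round(4),"shift in current frame",d0.round(4))
E
python3 - <<'E'
from go import *
plan(np.array([.347,-.322,.27]),R.from_euler('xyz',[np.pi,0,np.radians(64.1)]))
E
```

```text
t 1.8 F [ 0.9 -1.7 -0.6] w 0.0855 q [ 0.45  0.3   0.04  1.78 -0.01  1.07  0.49]
turn(deg) [2.000e-02 1.000e-02 2.597e+01] shift in final frame [-0.065  -0.0708  0.199 ] shift in current frame [-0.0274 -0.0922  0.1989]
```

Call:
carry_out(rows=[0,0,0.02,0,0,8,0,0,0,0.03,0,0,10,0,0,0,0.03,0,0,8,0,-0.017,-0.018,0.035,0,0,0,0,-0.017,-0.018,0.035,0,0,0,0,-0.017,-0.018,0.03,0,0,0,0,-0.014,-0.017,0.019,0,0,0,0,0,0,0,0,0,0,0])

```text
clock: 2.8
position: [0.3451, -0.3234, 0.2684]
tool_rot: [-3.139, 0.0, 1.114]
force: [1.0, -0.8, 0.1]
grip_width: 0.0856
```

Run:
```python
from go import *
plan(np.array([.347,-.322,.175]),R.from_euler('xyz',[np.pi,0,np.radians(64.1)]))
grab("wrist","wrist3")
```

```text
t 2.8 F [ 1.  -0.8  0.1] w 0.0856 q [ 0.56  0.51  0.09  2.11 -0.09  0.53  0.25]
turn(deg) [-0.17  0.01 -0.27] shift in final frame [0.0021 0.0011 0.0934] shift in current frame [0.0021 0.0014 0.0934]
```

View pics/wrist3.png

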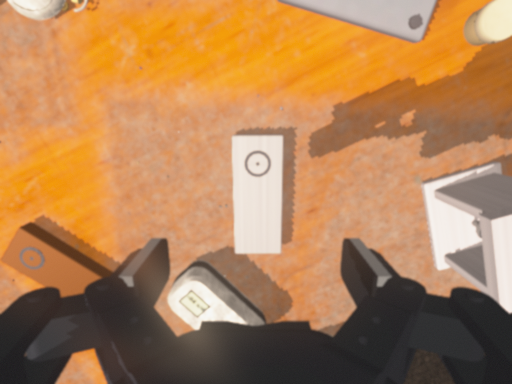

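Run:
```python
from go import *
o,p,Rc=cur(); ci=ld("wrist3")
for px in [(200,262),(168,300),(176,278),(265,322),(235,137),(282,137),(281,253),(235,253),(258,163)]:
  for z in (.014,.03):
    print(px,z,(Rc.inv().apply(onz(ci,px,z)-p)*1000).round(1))
```

```text
(200, 262) 0.014 [-56.9 -49.6 255.3]
(200, 262) 0.03 [-48.2 -46.2 239.3]
(168, 300) 0.014 [-95.  -80.6 255.3]
(168, 300) 0.03 [-83.6 -75.  239.3]
(176, 278) 0.014 [-72.6 -71.7 255.3]
(176, 278) 0.03 [-62.7 -66.7 239.3]
(265, 322) 0.014 [-118.4    7.3  255.3]
(265, 322) 0.03 [-105.3    6.7  239.2]
(235, 137) 0.014 [ 49.8 -17.1 255.2]
(235, 137) 0.03 [ 51.  -16.  239.2]
(282, 137) 0.014 [ 49.8  19.1 255.2]
(282, 137) 0.03 [ 50.9  17.6 239.2]
(281, 253) 0.014 [-48.3  20.5 255.2]
(281, 253) 0.03 [-40.2  18.9 239.2]
(235, 253) 0.014 [-48.3 -19.1 255.3]
(235, 253) 0.03 [-40.2 -17.8 239.3]
(258, 163) 0.014 [ 29.6   0.6 255.2]
(258, 163) 0.03 [ 32.2   0.5 239.2]
```

Call:
carry_out(rows=[0.001,0.001,0.03,-0.15,0,-0.3,0,0,0,0.03,0,0,0,0,0,0,0.022,0,0,0,0,0,0,0.011,0,0,0,0,0,0,0,0,0,0,0.3,0,0,0,0,0,0,1,0,0,0,0,0,0,1,0,0,0,0,0,0,1], squeeze=50)

```text
clock: 3.85
position: [0.3483, -0.3221, 0.1777]
tool_rot: [3.138, 0.0, 1.122]
force: [-1.8, 1.9, 13.3]
grip_width: 0.0382
```

Run:
```python
from go import *
plan(np.array([.347,-.322,.175]),R.from_euler('xyz',[np.pi,0,np.radians(64.1)]))
grab("wrist","wrist4")
```

```text
t 3.85 F [-1.8  1.9 13.3] w 0.0382 q [ 0.58  0.69  0.05  2.13 -0.1   0.32  0.27]
turn(deg) [0.22 0.01 0.19] shift in final frame [-0.0005 -0.0012  0.0027] shift in current frame [-0.0005 -0.0012  0.0027]
```

View pics/wrist4.png

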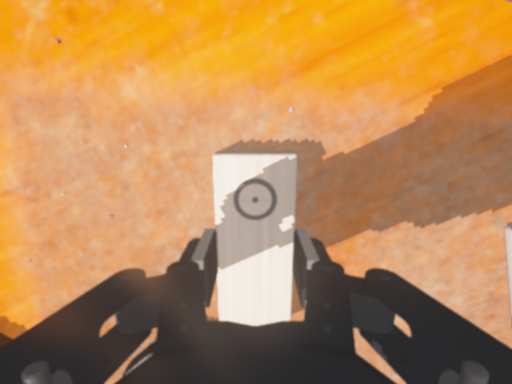

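Run:
```python
from go import *
o,p,Rc=cur(); ci=ld("wrist4")
for px in [(214,155),(297,155),(255,200)]:
    print(px,(Rc.inv().apply(onz(ci,px,.014)-p)*1000).round(1))
for px in [(214,155),(297,155),(255,200)]: print(onz(ci,px,.014).round(4))
# pre-place target
of,Rf=face(); n=Rf.as_matrix()[:,2]
# tool: z=-n, y=+face x (yaw138.8 class)  -> check both
for s in (1,-1):
    y=s*Rf.as_matrix()[:,0]; z=-n; x=np.cross(y,z); Rt=R.from_matrix(np.stack([x,y,z],1))
    print(s,Rt.as_euler('xyz',degrees=True)); plan(of+n*(.177+.06),Rt)
```

```text
(214, 155) [ 48.8 -19.3 163.6]
(297, 155) [ 48.7  19.4 163.8]
(255, 200) [ 26.8  -0.2 163.7]
[ 0.3525 -0.2701  0.014 ]
[ 0.3874 -0.2869  0.014 ]
[ 0.3603 -0.2981  0.014 ]
1 [155.          0.        138.8274633]
t 3.9 F [-2.5  2.7 12.2] w 0.0384 q [ 0.58  0.69  0.05  2.13 -0.1   0.32  0.27]
turn(deg) [-21.18  16.39 -73.24] shift in final frame [-0.028   0.1215 -0.067 ] shift in current frame [ 0.0714  0.0492 -0.1119]
-1 [-155.           0.         -41.1725367]
t 3.9 F [-2.5  2.7 12.2] w 0.0384 q [ 0.58  0.69  0.05  2.13 -0.1   0.32  0.27]
turn(deg) [ 17.63  22.78 103.62] shift in final frame [ 0.028  -0.1215 -0.067 ] shift in current frame [ 0.0714  0.0492 -0.1119]
```

Call:
carry_out(rows=[0,0,-0.015,0,0,0,1,0,0,-0.04,0,0,0,1,0,0,-0.03,0,0,-8,1,0,0,-0.015,0,0,-10,1,0,0,-0.01,0,0,-10,1,0,0,-0.01,0,0,-10,1,0,0,0,0,0,-10,1,0,0,0,0,0,-10,1])

```text
clock: 4.9
position: [0.3476, -0.3218, 0.2979]
tool_rot: [3.141, 0.003, 2.14]
force: [-0.2, 0.2, -4.0]
grip_width: 0.0384
```

Call:
carry_out(rows=[0,0,0,0,0,-10,1,0,0,0,0,0,-6.5,1,0,0,0,-7,0,0,1,0,0,0,-10,0,0,1,0,0,0,-8,0,0,1,0,0,0,0,0,0,1])

```text
clock: 5.65
position: [0.3465, -0.323, 0.2969]
tool_rot: [2.705, 0.002, 2.419]
force: [-1.3, -0.1, -5.1]
grip_width: 0.0383
```

```bash
cat > tgt.py <<'E'
from go import *
of,Rf=face(); n=Rf.as_matrix()[:,2]; fx=Rf.as_matrix()[:,0]; fy=Rf.as_matrix()[:,1]
RtP=R.from_matrix(np.stack([fy,fx,-n],1))
E
python3 - <<'E'
from tgt import *
plan(of+n*(.177+.04),RtP); o=bot.observe(); print(o['position'])
grab("wrist","wrist5")
E
```

```text
t 5.65 F [-1.3 -0.1 -5.1] w 0.0383 q [ 1.24  0.55 -0.63  2.06 -0.22  0.62  1.71]
turn(deg) [ 0.03  0.2  -0.16] shift in final frame [-0.0287  0.0729  0.0618] shift in current frame [-0.0283  0.0729  0.062 ]
[ 0.34647235 -0.32304295  0.29688523]
```

View pics/wrist5.png

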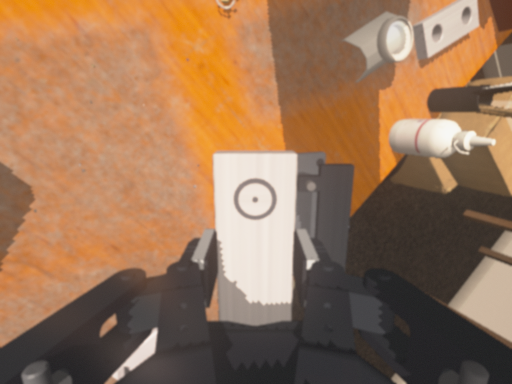

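Call:
carry_out(rows=[-0.006,0.018,0,0,0,0,1,-0.008,0.025,0.01,0,0.2,-0.15,1,-0.008,0.025,0.02,0,0,0,1,-0.005,0.01,0.02,0,0,0,1,0,0,0.012,0,0,0,1,0,0,0,0,0,0,1])

```text
clock: 6.45
position: [0.4321, -0.2655, 0.2733]
tool_rot: [2.706, -0.0, 2.428]
force: [-0.1, -0.9, -3.8]
grip_width: 0.0382
```

Run:
```python
from tgt import *
plan(of+n*(.177)+fx*.005+fy*.001,RtP)
grab("side","side6");grab("scene","scene6");grab("wrist","wrist6")
crop("side6",260,130,130,110,6,"s6");crop("scene6",240,100,120,100,6,"sc6")
```

```text
t 6.45 F [-0.1 -0.9 -3.8] w 0.0382 q [ 1.01  0.61 -0.6   2.02 -0.2   0.52  1.54]
turn(deg) [-0.03 -0.15  0.28] shift in final frame [-0.0011 -0.0025  0.0383] shift in current frame [-0.0012 -0.0025  0.0383]
```

View pics/s6.png

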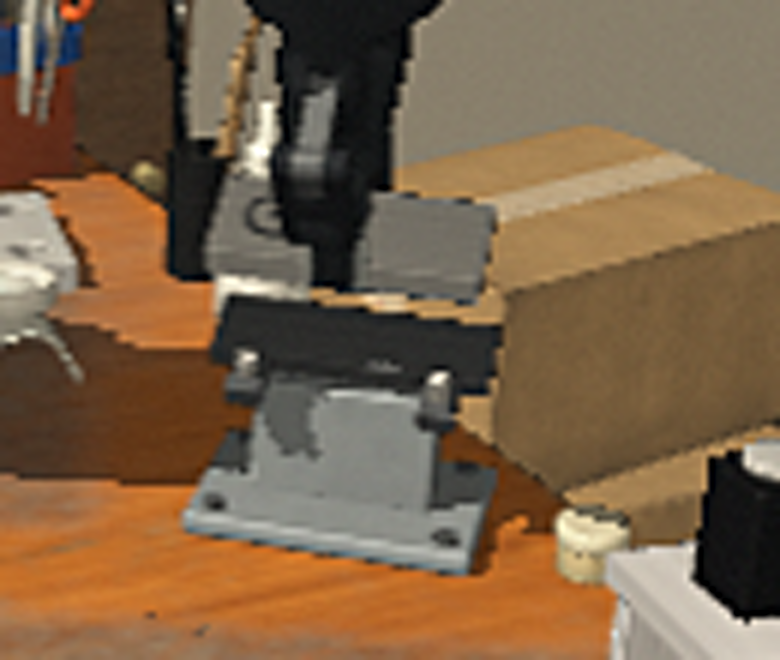

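View pics/wrist6.png

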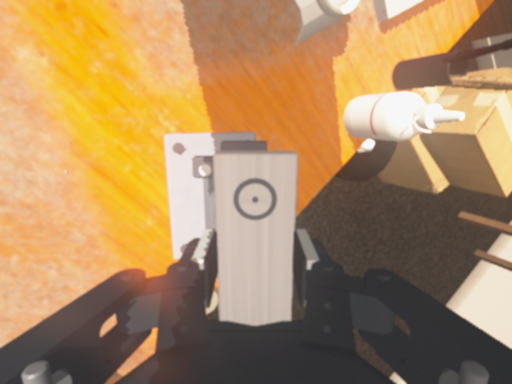

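View pics/sc6.png

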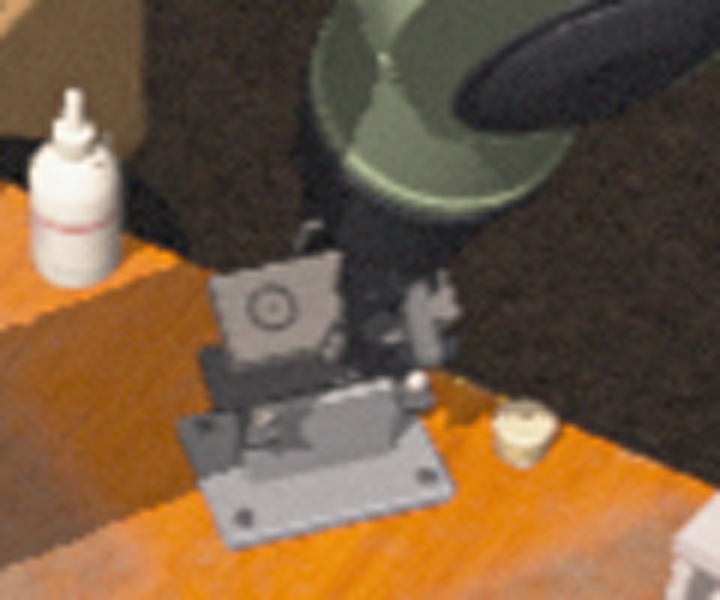

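Run:
```python
from tgt import *
ci=ld("wrist6")
P=np.array([(-24,36,9),(15,53,0),(-15,53,0)])*1e-3
print(proj(ci,of+P@Rf.as_matrix().T).round(1))
# bar expected: corner
o,p,Rc=cur()
for e in [(.049,-.02,.163),(.049,.02,.163),(.0268,0,.163)]: print(proj(ci,p+Rc.apply(e)).round(1))
crop("wrist6",150,120,160,100,5,"w6")
```

```text
[[205.7 169.5]
 [267.6 141. ]
 [220.9 140.9]]
[[211.  155.9]]
[[297.2 155.9]]
[[254.2 201.7]]
```

View pics/w6.png

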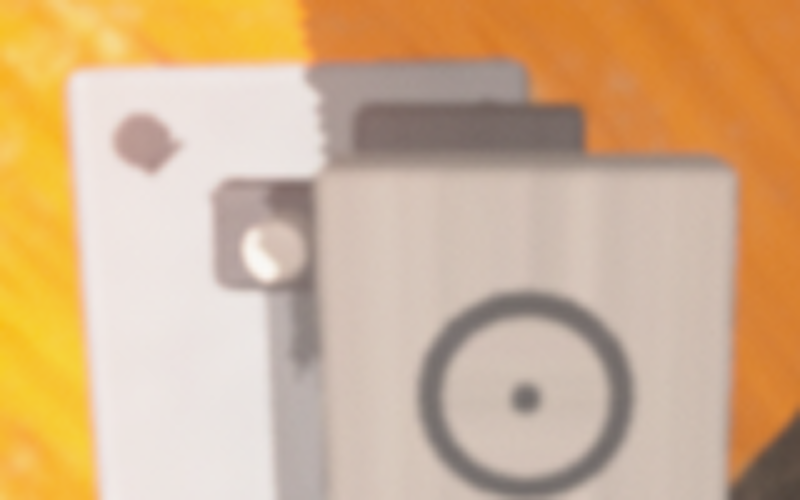

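Call:
carry_out(rows=[-0.001,-0.0025,0.015,0,-0.15,0.3,1,0,0,0.015,0,0,0,1,0,0,0.004,0,0,0,1,0,0,0.002,0,0,0,1,0,0,0,0,0,0,1])

```text
clock: 7.22
position: [0.4413, -0.2574, 0.2399]
tool_rot: [2.705, 0.001, 2.42]
force: [0.8, 0.1, -3.4]
grip_width: 0.0381
```

```bash
cat > st.py <<'E'
from tgt import *
def st(z=.177):
    plan(of+n*z,RtP); o=bot.observe(); F=np.array(o['force']); print("face-frame force",Rf.inv().apply(F).round(1), "tool pos in face mm",(Rf.inv().apply(np.array(o['position'])-of)*1000).round(1))
if __name__=="__main__": st()
E
python3 st.py
```

```text
t 7.225 F [ 0.8  0.1 -3.4] w 0.0381 q [ 0.97  0.67 -0.58  2.03 -0.19  0.44  1.53]
turn(deg) [ 0.04  0.09 -0.12] shift in final frame [-0.0006 -0.0044  0.0029] shift in current frame [-0.0006 -0.0044  0.0029]
face-frame force [-0.9 -0.5 -3.3] tool pos in face mm [  4.4   0.6 179.9]
```

Call:
carry_out(rows=[0,0,0.002,0,0,0,1,0,0,0,0,0,0,1])

```text
clock: 7.48
position: [0.4418, -0.2569, 0.2383]
tool_rot: [2.705, 0.001, 2.42]
force: [-0.2, -1.0, -3.0]
grip_width: 0.0384
```

```bash
python3 st.py
```

```text
t 7.475 F [-0.2 -1.  -3. ] w 0.0384 q [ 0.96  0.68 -0.58  2.03 -0.19  0.43  1.53]
turn(deg) [ 0.03  0.13 -0.12] shift in final frame [-0.0005 -0.0043  0.0011] shift in current frame [-0.0005 -0.0043  0.0011]
face-frame force [-2.1 -0.5 -2.4] tool pos in face mm [  4.3   0.5 178.1]
```

Call:
carry_out(rows=[0,0,0.0015,0,0,0,1,0,0,0.001,0,0,0,1,0,0,0,0,0,0,1])

```text
clock: 7.85
position: [0.442, -0.2567, 0.238]
tool_rot: [2.706, 0.002, 2.42]
force: [-31.6, -9.6, 63.7]
grip_width: 0.0382
```

```bash
python3 st.py
```

```text
t 7.85 F [-31.6  -9.6  63.7] w 0.0382 q [ 0.96  0.68 -0.57  2.03 -0.19  0.43  1.53]
turn(deg) [-0.01  0.17 -0.12] shift in final frame [-0.0005 -0.0044  0.0008] shift in current frame [-0.0005 -0.0044  0.0008]
face-frame force [ 1.5 17.5 69.6] tool pos in face mm [  4.4   0.5 177.8]
```

Call:
carry_out(rows=[0,0,-0.0018,0,0,0,1,0,0,0,0,0,0,1])

```text
clock: 8.1
position: [0.4419, -0.2569, 0.2381]
tool_rot: [2.705, 0.001, 2.42]
force: [-10.2, -3.6, 21.6]
grip_width: 0.0384
```

```bash
python3 st.py
```

```text
t 8.1 F [-10.2  -3.6  21.6] w 0.0384 q [ 0.96  0.68 -0.58  2.03 -0.19  0.43  1.53]
turn(deg) [ 0.02  0.14 -0.12] shift in final frame [-0.0005 -0.0043  0.001 ] shift in current frame [-0.0005 -0.0043  0.001 ]
face-frame force [ 0.5  5.3 23.5] tool pos in face mm [  4.3   0.5 178. ]
```

Call:
carry_out(rows=[0,0,-0.0006,0,0,0,1,0,-0.002,0,0,0,0,1,0,-0.0015,0,0,0,0,1,0,0,0,0,0,0,1])

```text
clock: 8.6
position: [0.4404, -0.2589, 0.237]
tool_rot: [2.704, 0.002, 2.421]
force: [-0.4, 1.1, 11.0]
grip_width: 0.0381
```

```bash
python3 st.py
```

```text
t 8.6 F [-0.4  1.1 11. ] w 0.0381 q [ 0.97  0.68 -0.58  2.03 -0.19  0.43  1.54]
turn(deg) [ 0.1   0.15 -0.07] shift in final frame [-0.0003 -0.0016  0.001 ] shift in current frame [-0.0003 -0.0016  0.001 ]
face-frame force [5.2 1.  9.7] tool pos in face mm [  1.6   0.3 178. ]
```

Call:
carry_out(rows=[0,-0.001,0,0,0,0,1,0,0,0,0,0,0,1])

```text
clock: 8.85
position: [0.4399, -0.2595, 0.2367]
tool_rot: [2.704, 0.002, 2.421]
force: [0.7, 1.6, 10.8]
grip_width: 0.0382
```

```bash
python3 st.py
```

```text
t 8.85 F [ 0.7  1.6 10.8] w 0.0382 q [ 0.97  0.68 -0.58  2.03 -0.19  0.43  1.54]
turn(deg) [ 0.1   0.16 -0.07] shift in final frame [-0.0002 -0.0007  0.001 ] shift in current frame [-0.0002 -0.0007  0.001 ]
face-frame force [6.1 0.5 9.1] tool pos in face mm [  0.7   0.2 178. ]
```

Call:
carry_out(rows=[0,-0.001,0,0,0,0,1,0,0,0,0,0,0,1])

```text
clock: 9.1
position: [0.4393, -0.2603, 0.2362]
tool_rot: [2.704, 0.002, 2.421]
force: [0.6, 1.7, 10.7]
grip_width: 0.0383
```

```bash
python3 st.py
```

```text
t 9.1 F [ 0.6  1.7 10.7] w 0.0383 q [ 0.97  0.68 -0.58  2.03 -0.19  0.43  1.54]
turn(deg) [ 0.1   0.16 -0.07] shift in final frame [-0.0002  0.0003  0.0011] shift in current frame [-0.0002  0.0003  0.0011]
face-frame force [6.  0.7 9. ] tool pos in face mm [ -0.3   0.2 178.1]
```

Call:
carry_out(rows=[0,-0.001,0,0,0,0,1,0,0,0,0,0,0,1])

```text
clock: 9.35
position: [0.4389, -0.2608, 0.2359]
tool_rot: [2.703, 0.002, 2.421]
force: [1.1, 2.8, 11.7]
grip_width: 0.0385
```

```bash
python3 st.py
```

```text
t 9.35 F [ 1.1  2.8 11.7] w 0.0385 q [ 0.97  0.68 -0.58  2.03 -0.19  0.43  1.54]
turn(deg) [ 0.11  0.16 -0.05] shift in final frame [-0.0002  0.001   0.0011] shift in current frame [-0.0002  0.001   0.0011]
face-frame force [7.5 1.  9.4] tool pos in face mm [ -1.    0.2 178.1]
```

Call:
carry_out(rows=[0,0.0005,-0.0008,0,0,0,1,0,0,0,0,0,0,0.4,0,0,0,0,0,0,0.4,0,0,0,0,0,0,0.4])

```text
clock: 9.85
position: [0.4379, -0.2611, 0.2361]
tool_rot: [2.705, 0.0, 2.42]
force: [-0.8, -0.2, 0.8]
grip_width: 0.0511
```

```bash
python3 st.py; python3 -c "
from h import *
grab('wrist','wrist7');grab('scene','scene7');crop('wrist7',150,110,160,130,5,'w7');crop('scene7',260,120,80,80,8,'sc7')
print(bot.observe()['clock'])"
```

```text
t 9.85 F [-0.8 -0.2  0.8] w 0.0511 q [ 0.97  0.68 -0.58  2.03 -0.19  0.43  1.54]
turn(deg) [ 0.04  0.09 -0.13] shift in final frame [-0.0007  0.0018  0.0016] shift in current frame [-0.0006  0.0018  0.0016]
face-frame force [-0.3  0.5  1.1] tool pos in face mm [ -1.8   0.7 178.6]
9.95
```

View pics/wrist7.png

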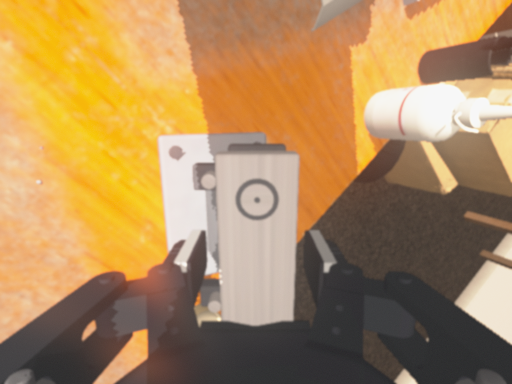

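View pics/w7.png

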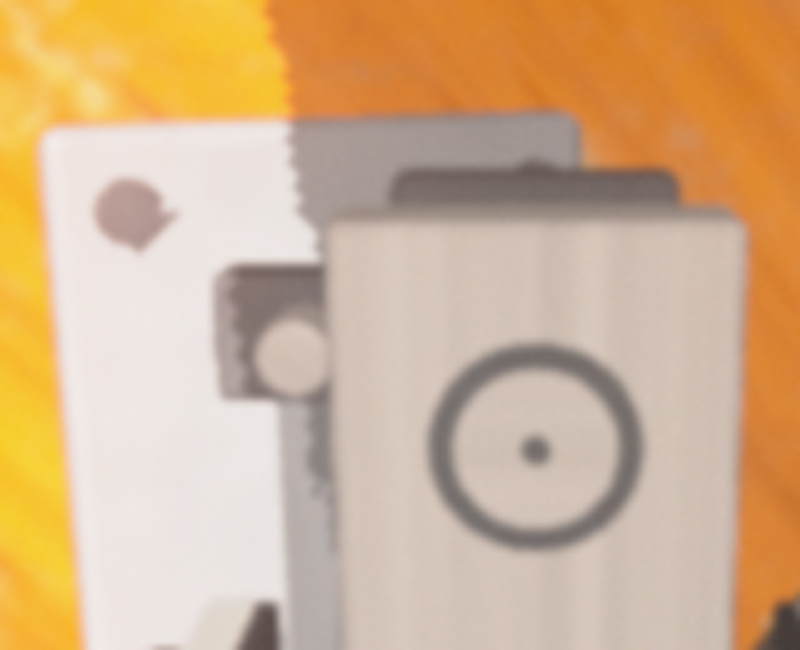

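View pics/sc7.png

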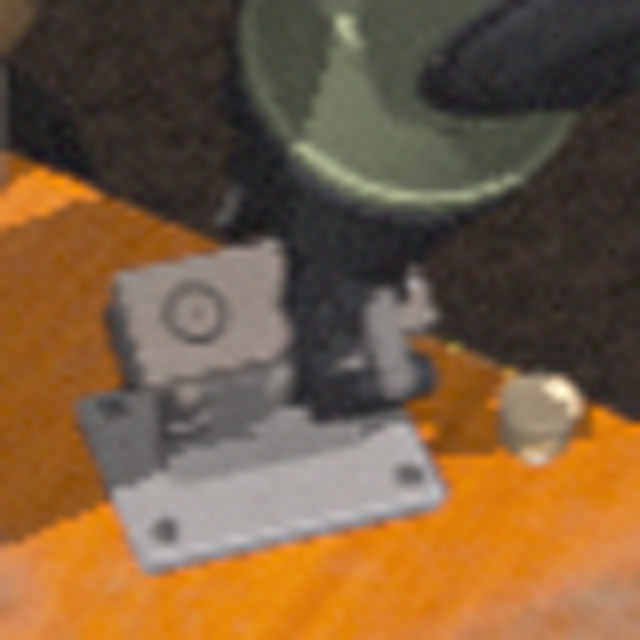

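Call:
carry_out(rows=[0,-0.0025,0,0,0,0,0.4,0,-0.001,0,0,0,0,0.4,0,0,0,0,0,0,0.4])

```text
clock: 10.32
position: [0.4358, -0.2635, 0.2346]
tool_rot: [2.705, 0.001, 2.42]
force: [-0.4, -0.1, 0.5]
grip_width: 0.0514
```

```bash
python3 st.py
```

```text
t 10.325 F [-0.4 -0.1  0.5] w 0.0514 q [ 0.98  0.68 -0.58  2.03 -0.19  0.43  1.55]
turn(deg) [ 0.04  0.09 -0.13] shift in final frame [-0.0006  0.0053  0.0016] shift in current frame [-0.0006  0.0053  0.0016]
face-frame force [-0.1  0.2  0.6] tool pos in face mm [ -5.3   0.6 178.6]
```

Call:
carry_out(rows=[0,-0.001,0,0,0,0,0.4,0,0,0,0,0,0,0.4])

```text
clock: 10.58
position: [0.4353, -0.2642, 0.2343]
tool_rot: [2.705, 0.001, 2.42]
force: [-0.6, -0.3, 0.1]
grip_width: 0.0514
```

Call:
carry_out(rows=[0,-0.0007,0,0,0,0,0.4,0,0,0,0,0,0,0.4])

```text
clock: 10.82
position: [0.4351, -0.2644, 0.2341]
tool_rot: [2.704, 0.001, 2.421]
force: [2.9, 2.8, 1.5]
grip_width: 0.0514
```

```bash
python3 st.py
```

```text
t 10.825 F [2.9 2.8 1.5] w 0.0514 q [ 0.98  0.68 -0.58  2.03 -0.19  0.43  1.55]
turn(deg) [ 0.06  0.09 -0.09] shift in final frame [-0.0006  0.0065  0.0016] shift in current frame [-0.0006  0.0065  0.0016]
face-frame force [ 4.3 -0.4 -0.3] tool pos in face mm [ -6.5   0.6 178.6]
```

Call:
carry_out(rows=[0,-0.0005,0,0,0,0,0.4,0,0,0,0,0,0,0.4])

```text
clock: 11.08
position: [0.435, -0.2645, 0.234]
tool_rot: [2.704, 0.001, 2.421]
force: [3.3, 5.0, 5.5]
grip_width: 0.0509
```

```bash
python3 st.py
```

```text
t 11.075 F [3.3 5.  5.5] w 0.0509 q [ 0.98  0.68 -0.58  2.03 -0.19  0.43  1.55]
turn(deg) [ 0.08  0.09 -0.08] shift in final frame [-0.0006  0.0067  0.0016] shift in current frame [-0.0006  0.0067  0.0016]
face-frame force [7.7 0.8 2.4] tool pos in face mm [ -6.7   0.6 178.6]
```

Call:
carry_out(rows=[0,-0.0007,0,0,0,0,0.4,0,0,0,0,0,0,0.4])

```text
clock: 11.32
position: [0.4349, -0.2647, 0.234]
tool_rot: [2.703, 0.001, 2.422]
force: [4.6, 7.1, 6.5]
grip_width: 0.0512
```

```bash
python3 st.py; python3 -c "
from h import *
grab('wrist','wrist8');crop('wrist8',150,110,160,220,3.5,'w8')"
```

```text
t 11.325 F [4.6 7.1 6.5] w 0.0512 q [ 0.99  0.68 -0.58  2.03 -0.19  0.43  1.55]
turn(deg) [ 0.11  0.1  -0.04] shift in final frame [-0.0006  0.0069  0.0016] shift in current frame [-0.0006  0.0069  0.0016]
face-frame force [10.3  1.2  2.4] tool pos in face mm [ -6.9   0.6 178.6]
```

View pics/w8.png

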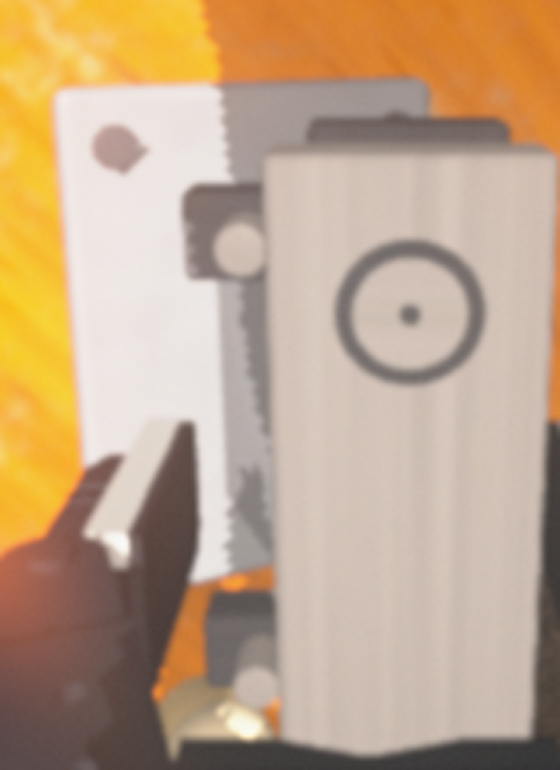

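Call:
carry_out(rows=[0,0.0035,0,0,0,0,0.4,0,0.0035,0,0,0,0,0.4,0,0,-0.02,0,0,0,0.3,0,0,-0.04,0,0,0,0.1,0,0,-0.05,0,0,0,0,0,0,-0.02,0,0,0,0,0,0,0,0,0,0,0])

```text
clock: 12.25
position: [0.4017, -0.3026, 0.3552]
tool_rot: [2.705, 0.003, 2.419]
force: [0.2, -0.3, -0.6]
grip_width: 0.0853
```

Run:
```python
from tgt import *
plan(np.array([.4985,-.4195,.39]),R.from_euler('xyz',[np.pi,0,np.radians(85)]))
grab("wrist","wrist9"); crop("wrist9",180,60,140,210,3.8,"w9")
grab("scene","scene9"); crop("scene9",260,130,80,80,8,"sc9")
```

```text
t 12.25 F [ 0.2 -0.3 -0.6] w 0.0853 q [ 1.14  0.48 -0.63  1.96 -0.23  0.73  1.59]
turn(deg) [ 23.2  -11.54  52.75] shift in final frame [-0.108   0.1066 -0.0348] shift in current frame [-0.15   -0.0069 -0.0412]
```

View pics/wrist9.png

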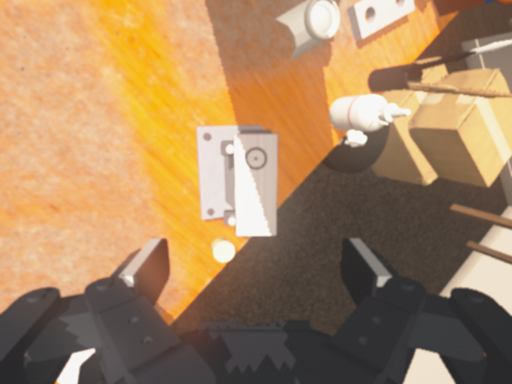

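View pics/w9.png

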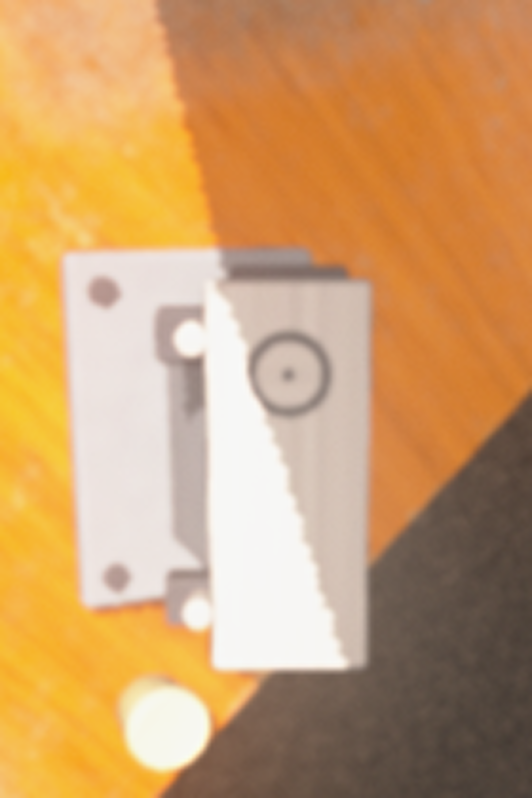

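View pics/sc9.png

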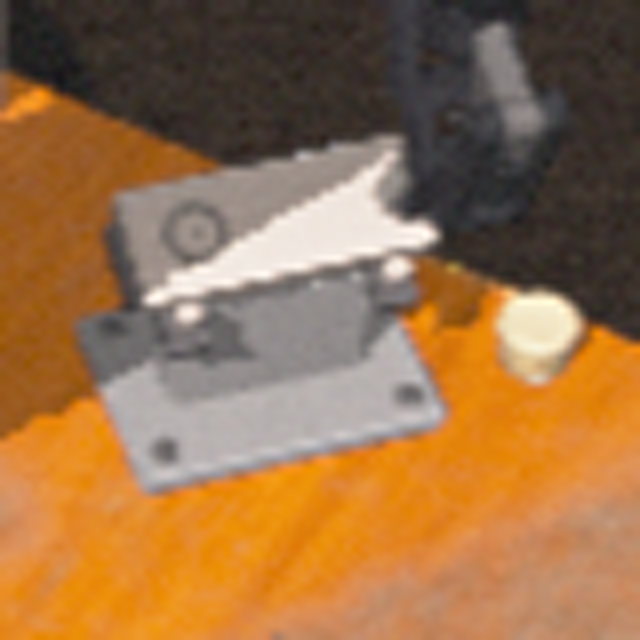

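```bash
cat > f2.py <<'E'
from fit import *
from tgt import *
ci=ld("wrist9")
px=full(180,60,3.8,[(208,283),(372,283),(367,665),(212,668),(289,374)])
L=np.array([(-20,50,14),(20,50,14),(20,-50,14),(-20,-50,14),(0,28,14)])*1e-3
pin=full(180,60,3.8,[(190,339),(198,611)]); Lp=np.array([(-24,36,9),(-24,-36,9)])*1e-3
def onface(p,z):
    o,d=ray(ci,p); return Rf.inv().apply(o+d*((of+n*z-o)@n)/(d@n)-of)*1000
for p in px: print("bar",onface(p,.014).round(1))
for p in pin: print("pin",onface(p,.009).round(1))
E
python3 f2.py
```

```text
bar [-19.6  50.   14. ]
bar [19.6 49.8 14. ]
bar [ 20.  -48.9  14. ]
bar [-20.8 -49.6  14. ]
bar [-0.3 28.1 14. ]
pin [-24.7  36.1   9. ]
pin [-24.5 -35.5   9. ]
```

Call:
carry_out(rows=[0,0,-0.01,6,0,0,0,0,0,-0.015,10,0,0,0,0,0,-0.01,9,0,5,0,0,0,0,0,0,10,0,0,0,0,0,0,10,0,0,0,0,0,0,10,0,0,0,0,0,0,10,0,0,0,0,0,0,8.6,0])

```text
clock: 13.35
position: [0.3952, -0.3093, 0.3861]
tool_rot: [-3.135, -0.005, 1.481]
force: [0.6, -0.2, 0.8]
grip_width: 0.0861
```

Run:
```python
from tgt import *
plan(np.array([.4985,-.4195,.39]),R.from_euler('xyz',[np.pi,0,np.radians(85)]))
```

```text
t 13.35 F [ 0.6 -0.2  0.8] w 0.0861 q [ 0.68  0.36 -0.17  1.93  0.07  0.87  0.38]
turn(deg) [-0.35 -0.3  -0.13] shift in final frame [-0.1007  0.1125 -0.0039] shift in current frame [-0.1005  0.1127 -0.0051]
```

Call:
carry_out(rows=[-0.025,0.028,0,-0.35,-0.3,0,0,-0.035,0.04,0,0,0,0,0,-0.03,0.034,-0.003,0,0,0,0,-0.01,0.01,0,0,0,0,0,0,0,0,0,0,0,0])

```text
clock: 13.98
position: [0.4985, -0.4189, 0.3882]
tool_rot: [-3.141, -0.0, 1.486]
force: [-0.3, 0.3, -0.0]
grip_width: 0.0853
```

Run:
```python
from tgt import *
plan(np.array([.4985,-.4195,.39]),R.from_euler('xyz',[np.pi,0,np.radians(85)]))
grab("wrist","wrist10"); crop("wrist10",170,130,180,150,4.4,"w10")
```

```text
t 13.975 F [-0.3  0.3 -0. ] w 0.0853 q [ 0.7   0.58 -0.14  1.54  0.09  1.03  0.45]
turn(deg) [-0.03 -0.03  0.15] shift in final frame [-0.0006  0.     -0.0018] shift in current frame [-0.0006  0.     -0.0018]
```

View pics/w10.png

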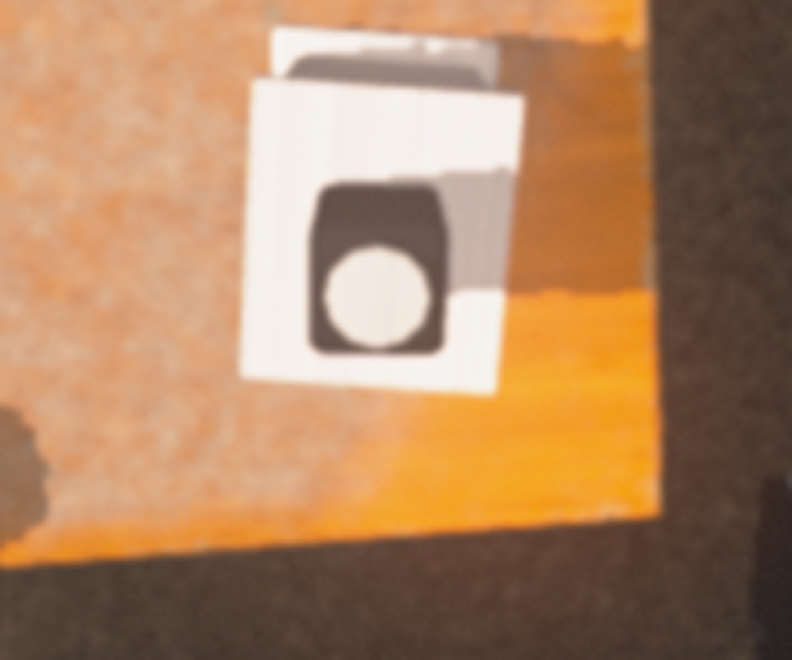

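Run:
```python
from fit import *
from tgt import *
ci=ld("wrist10"); o,p,Rc=cur()
c=full(170,130,4.4,[(377,297),(310,352),(445,352),(330,185),(436,185)])
for q,z in zip(c,[.123,.119,.119,.075,.075]): w=onz(ci,q,z); print(w.round(4),(Rc.inv().apply(w-p)*1000).round(1))
st=np.array([(-30,35,75),(30,35,75),(-30,-35,75),(30,-35,75)])*1e-3
x,e,f=fityaw([(ci,st,full(170,130,4.4,[(252,78),(524,97),(241,378),(496,394)]))],[.5,-.42,-.1]); print(x,np.degrees(x[2]),e)
```

```text
[ 0.4984 -0.4193  0.123 ] [ -0.9   0.3 265.7]
[ 0.484  -0.4307  0.119 ] [-13.5 -13.  269.7]
[ 0.5108 -0.433   0.119 ] [-13.5  13.9 269.7]
[ 0.4888 -0.4056  0.075 ] [ 11.9 -10.3 313.7]
[ 0.5129 -0.4076  0.075 ] [ 11.9  13.8 313.7]
[ 0.49861702 -0.41962075 -0.1504347 ] -8.619273190610494 0.41047231861440137
```

Call:
carry_out(rows=[-0.0005,0.0004,0.03,0,0,0,0,0,0,0.045,0,0,0,0,0,0,0.035,0,0,0,0,0,0,0.014,0,0,0,0,0,0,0,0,0,0,0.4,0,0,0,0,0,0,1,0,0,0,0,0,0,1,0,0,0,0,0,0,1], squeeze=50)

```text
clock: 15.02
position: [0.4987, -0.42, 0.2676]
tool_rot: [3.139, 0.002, 1.485]
force: [-2.0, 1.3, 9.6]
grip_width: 0.027
```

Run:
```python
from tgt import *
plan(np.array([.4985,-.4195,.262]),R.from_euler('xyz',[np.pi,0,np.radians(85)]))
grab("wrist","wrist11"); grab("side","side11"); crop("side11",330,150,110,130,5,"s11")
```

```text
t 15.025 F [-2.   1.3  9.6] w 0.027 q [ 0.69  0.72 -0.13  1.62  0.12  0.8   0.43]
turn(deg) [0.17 0.1  0.1 ] shift in final frame [ 0.0004 -0.0002  0.0056] shift in current frame [ 0.0004 -0.0002  0.0056]
```

View pics/wrist11.png

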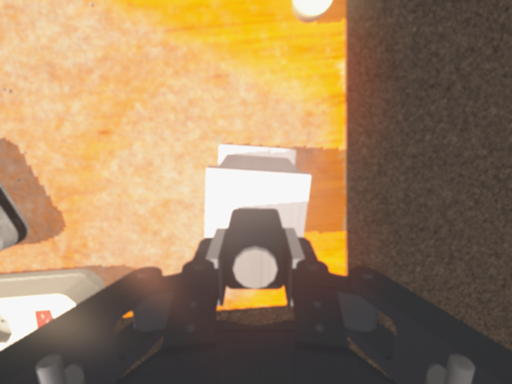

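View pics/s11.png

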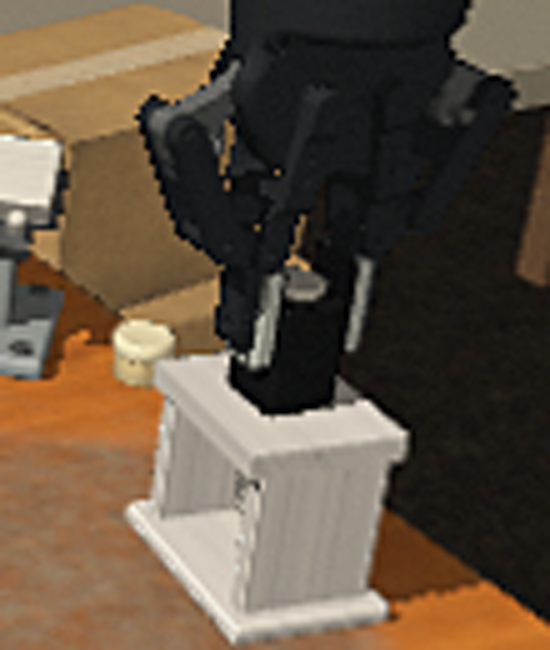

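Call:
carry_out(rows=[0,0,-0.01,0,0,0,1,0,0,-0.025,0,0,0,1,0,0,-0.035,0,0,0,1,0,0,-0.035,0,0,0,1,0,0,-0.025,0,0,0,1,0,0,-0.01,0,0,0,1,0,0,0,0,0,0,1])

```text
clock: 16.0
position: [0.4982, -0.4196, 0.4066]
tool_rot: [3.139, 0.001, 1.485]
force: [-0.3, 0.2, -2.2]
grip_width: 0.0273
```

```bash
cat > probe.py <<'E'
from tgt import *
spot=of+Rf.apply(np.array([-.2,28.1,14])*1e-3)
# tool orientation: minimal tilt from yaw 85 down pose
R0=R.from_euler('xyz',[np.pi,0,np.radians(85)])
tilt=R.from_rotvec(-fy*np.radians(25))
RtQ=tilt*R0
E
python3 - <<'E'
from probe import *
ci=ld("wrist11"); print((onz(ci,(255,268),.123)))
print(RtQ.apply([0,0,1]),-n, spot)
plan(spot+n*(.2546+.05),RtQ); o=bot.observe(); print(o['position'],o['tool_rot'],R0.inv().apply(-fy))
grab("wrist","wrist12"); grab("side","side12"); grab("scene","scene12"); crop("side12",330,100,110,160,4.5,"s12"); crop("scene12",310,90,110,140,4.5,"sc12")
E
```

```text
[ 0.49884153 -0.41930755  0.123     ]
[ 0.27822174  0.31811768 -0.90630779] [ 0.27822174  0.31811768 -0.90630779] [ 0.46398966 -0.1896125   0.08760379]
t 16.0 F [-0.3  0.2 -2.2] w 0.0273 q [ 0.7   0.56 -0.14  1.52  0.09  1.06  0.45]
turn(deg) [-14.65  20.23   0.13] shift in final frame [ 0.1059 -0.1421  0.0482] shift in current frame [ 0.1225 -0.13    0.0425]
[ 0.49822935 -0.41960624  0.40660381] [3.13944366e+00 1.16124757e-03 1.48530584e+00] [-5.90218804e-01  8.07243312e-01  9.88587938e-17]
```

View pics/s12.png

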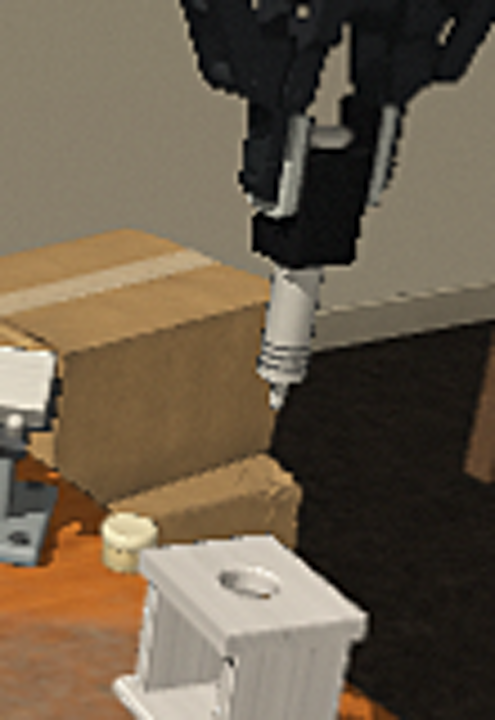

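View pics/sc12.png

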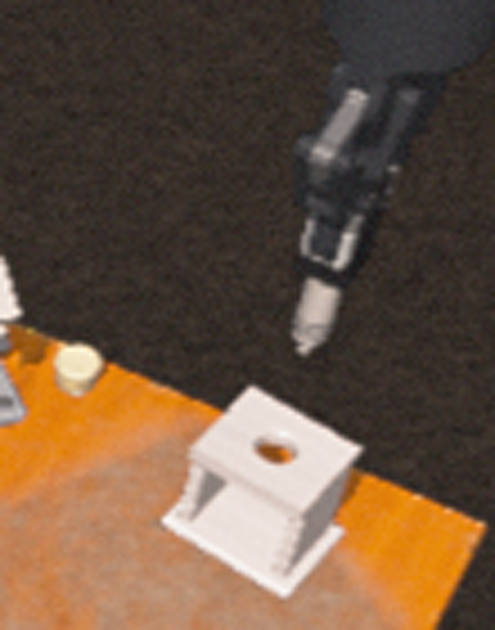

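View pics/wrist12.png

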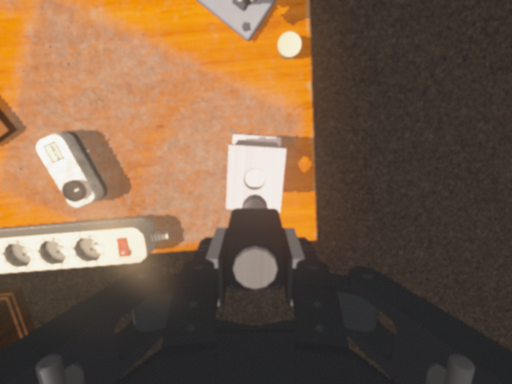

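Run:
```python
from fit import *
from probe import *
sd,sc=ld("side12"),ld("scene12")
a=full(330,100,4.5,[(277,406)])[0]; b=full(310,90,4.5,[(304,353)])[0]
print(tri([(sd,a),(sc,b)]), a,b)
o,p,Rc=cur()
for z in (.2546,.2406,.1926,.1486): 
    P=p+Rc.apply([.0003,0.0005,z]); print(P.round(4),((proj(sd,P)[0]-[330,100]+.5)*4.5-.5).round(0),((proj(sc,P)[0]-[310,90]+.5)*4.5-.5).round(0))
```

```text
[ 0.49836585 -0.42003293  0.15070428] [391.16666667 189.83333333] [377.16666667 168.05555556]
[ 0.4987 -0.4192  0.1506] [275. 406.] [303. 352.]
[ 0.4987 -0.4192  0.1646] [281. 372.] [309. 333.]
[ 0.4987 -0.4192  0.2126] [301. 253.] [329. 265.]
[ 0.4987 -0.4192  0.2566] [320. 136.] [350. 199.]
```

Call:
carry_out(rows=[0,0,0,-3.2,4.5,0,1,0,0,0,-4.8,6.6,0,1,0,0,0,-4.4,6.1,0,1,0.015,-0.02,0,-2.2,3,0,1,0.03,-0.04,0.01,0,0,0,1,0.03,-0.04,0.015,0,0,0,1,0.025,-0.033,0.015,0,0,0,1,0.006,-0.009,0.005,0,0,0,1])

```text
clock: 17.15
position: [0.3766, -0.2862, 0.3653]
tool_rot: [2.876, -0.349, 1.533]
force: [1.3, -0.7, -1.3]
grip_width: 0.0273
```

Call:
carry_out(rows=[0,0,0,0,0,0,1])

```text
clock: 17.27
position: [0.378, -0.2878, 0.366]
tool_rot: [2.875, -0.348, 1.532]
force: [1.0, 0.2, -0.8]
grip_width: 0.0271
```

Run:
```python
from probe import *
plan(spot+n*(.2546+.02),RtQ)
grab("wrist","wrist13"); grab("side","side13"); grab("scene","scene13"); crop("side13",270,110,110,130,5,"s13"); crop("scene13",260,90,110,120,5,"sc13")
```

```text
t 17.275 F [ 1.   0.2 -0.8] w 0.0271 q [ 1.02  0.39 -0.44  2.02 -0.4   0.76  0.81]
turn(deg) [-0.13 -0.01  0.08] shift in final frame [0.0005 0.0004 0.0329] shift in current frame [0.0005 0.0005 0.0329]
```

View pics/s13.png

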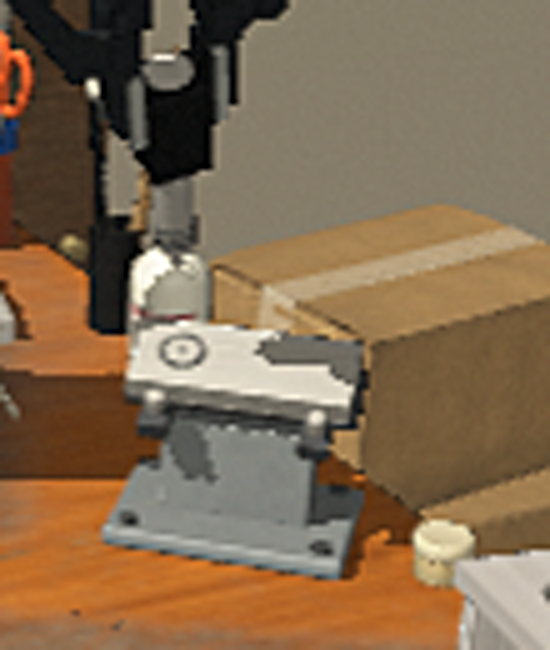

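View pics/sc13.png

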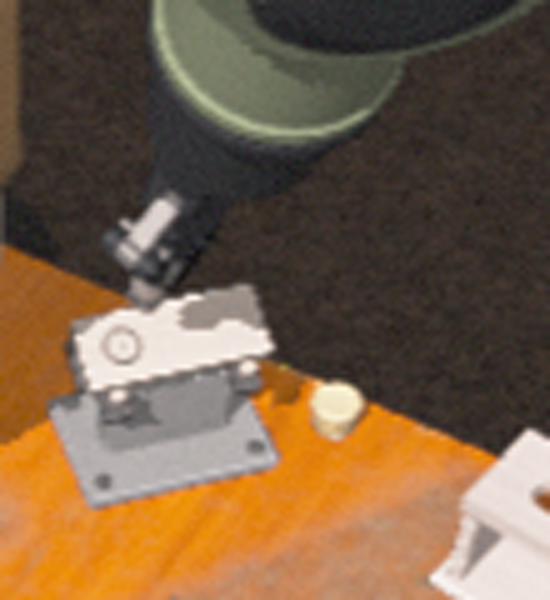

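View pics/wrist13.png

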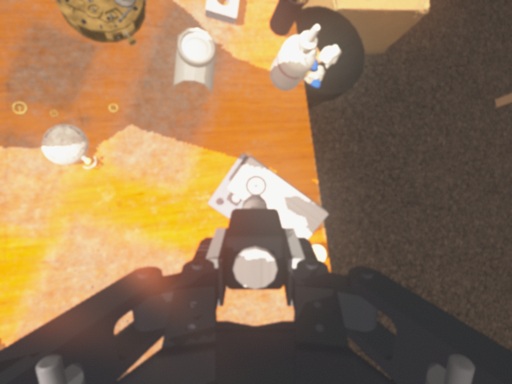

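Call:
carry_out(rows=[0.0005,0.0005,0.01,-0.13,0,0.1,1,0,0,0.013,0,0,0,1,0,0,0.004,0,0,0,1,0,0,0,0,0,0,1])

```text
clock: 17.92
position: [0.3862, -0.2786, 0.3417]
tool_rot: [2.873, -0.349, 1.531]
force: [-0.2, 0.9, -1.4]
grip_width: 0.027
```

Run:
```python
from probe import *
plan(spot+n*(.2546),RtQ)
grab("side","side14"); grab("scene","scene14"); grab("wrist","wrist14"); crop("side14",280,130,70,80,8,"s14"); crop("scene14",265,120,70,70,8,"sc14")
o,p,Rc=cur()
for nm,c in (("side14",(280,130)),("scene14",(265,120))):
    ci=ld(nm); 
    for P in (spot,p+Rc.apply([.0003,.0004,.2546])): print(nm,((proj(ci,P)[0]-c+.5)*8-.5).round(0))
```

```text
t 17.925 F [-0.2  0.9 -1.4] w 0.027 q [ 0.99  0.43 -0.45  2.04 -0.4   0.69  0.8 ]
turn(deg) [-0.01 -0.04 -0.  ] shift in final frame [-0.0002 -0.0002  0.0257] shift in current frame [-0.0002 -0.0002  0.0257]
side14 [209. 393.]
side14 [208. 327.]
scene14 [152. 311.]
scene14 [167. 279.]
```

View pics/s14.png

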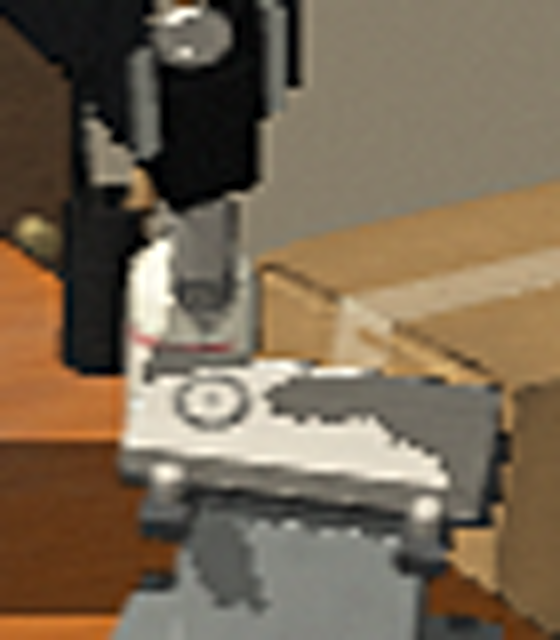

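View pics/sc14.png

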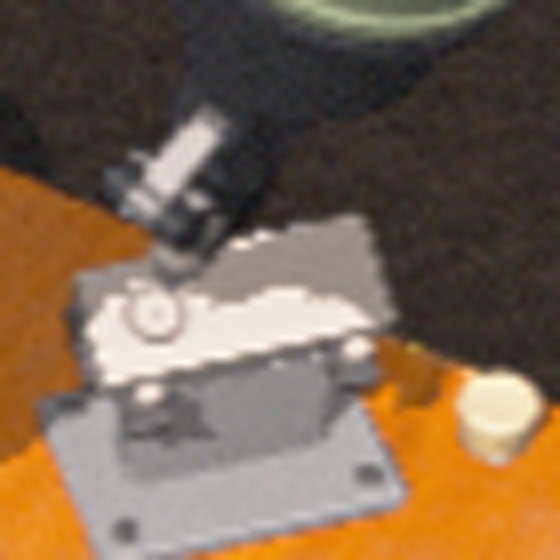

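View pics/wrist14.png

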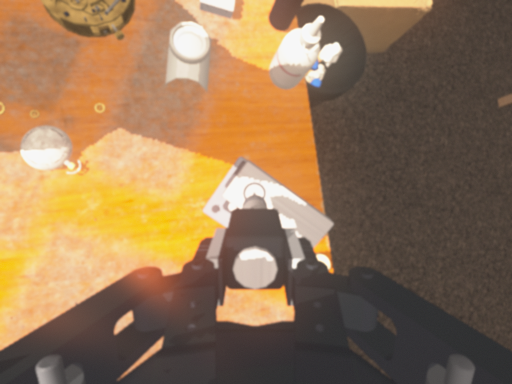

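Call:
carry_out(rows=[0,0,0.01,0,0,0,1,0,0,0.008,0,0,0,1,0,0,0.002,0,0,0,1,0,0,0,0,0,0,1])

```text
clock: 18.58
position: [0.3918, -0.2723, 0.3239]
tool_rot: [2.873, -0.348, 1.531]
force: [-0.5, 0.3, -1.8]
grip_width: 0.0274
```

Run:
```python
from probe import *
plan(spot+n*(.2546),RtQ)
grab("side","side15"); grab("scene","scene15"); grab("wrist","wrist15"); crop("side15",285,145,50,50,11,"s15"); crop("scene15",265,130,50,50,11,"sc15"); crop("wrist15",205,160,100,80,7,"w15")
o,p,Rc=cur()
for nm,c,s in (("side15",(285,145),11),("scene15",(265,130),11),("wrist15",(205,160),7)):
    ci=ld(nm); 
    for P in (spot,p+Rc.apply([.0003,.0004,.2546])): print(nm,((proj(ci,P)[0]-c+.5)*s-.5).round(0))
```

```text
t 18.575 F [-0.5  0.3 -1.8] w 0.0274 q [ 0.97  0.46 -0.45  2.06 -0.4   0.64  0.8 ]
turn(deg) [ 0.01 -0.02 -0.  ] shift in final frame [-0.0002 -0.0003  0.0059] shift in current frame [-0.0002 -0.0003  0.0059]
side15 [232. 376.]
side15 [234. 353.]
scene15 [209. 318.]
scene15 [215. 305.]
wrist15 [349. 272.]
wrist15 [356. 284.]
```

Run:
```python
from probe import *
np.set_printoptions(linewidth=200)
for nm,r in (("side14",14),("scene14",12),("wrist14",24)):
    ci=ld(nm); c=proj(ci,spot)[0]; x,y=int(round(c[0])),int(round(c[1]))
    g=cv2.cvtColor(cv2.imread(f"pics/{nm}.png"),cv2.COLOR_BGR2GRAY)
    print(nm,c.round(1),"window centre",x,y); print(g[y-7:y+9,x-9:x+10])
```

```text
side14 [305.6 178.7] window centre 306 179
[[155 149 157 132 153 159 170 161 145 169 161 140 141 148 104  78 141 135 136]
 [222 173  87  93  90  89  99  99  74  74  86 107 140 148 101  73 138 132 132]
 [241 205  98 105 106 107 105 106 114 125 119 120 115 101 108 122 123 118 120]
 [199 108 108 105 106 109 106 101  98  99  98  95  93  85 153 226 219 229 245]
 [192  83  94  92  93  93  95 167 223 194 194 213 232 227 221 220 219 220 225]
 [188  81 163 234 230 218 175 149 151 147 132 107 144 205 222 217 223 229 198]
 [220 218 217 222 213 153 121 201 224 220 222 210 145 143 223 221 188 103 103]
 [198 215 214 216 183 136 200 224 197 157 200 228 200 142 189 194  98 101 110]
 [236 217 213 220 185 115 187 226 205 174 198 230 196 109 170 225 188  94 101]
 [221 213 214 218 195 123 167 232 225 223 230 210 126 105 190 227 188  82  93]
 [224 220 219 219 222 196 113  91 152 175 153 120  73 168 223 222 220 221 229]
 [224 221 222 221 223 226 212 162 134 146 137 169 224 220 218 214 213 215 218]
 [220 218 220 220 222 223 224 224 223 225 224 224 225 221 220 217 218 218 216]
 [238 234 225 226 225 221 219 
[... 2125 characters left out ...]
47 247 247 247 247 246 241 235 242 246 247 247 247 247 247 247 236]
 [237 246 247 247 247 247 247 244 226 209 228 245 247 247 247 247 247 247 237]
 [235 246 247 247 247 247 245 232 199 175 197 230 243 246 248 248 248 247 235]
 [230 246 247 247 244 236 223 197 167 154 164 184 207 225 236 244 247 245 229]
 [221 241 245 238 220 196 176 160 150 151 150 151 156 164 182 209 230 229 211]
 [205 221 225 205 180 164 158 155 155 155 155 150 144 140 142 155 176 183 184]
 [197 189 185 174 165 162 162 163 162 162 159 155 149 142 136 137 142 147 170]
 [198 172 171 169 169 170 172 172 171 170 166 163 157 152 145 139 138 138 158]
 [189 167 170 177 181 183 185 185 183 179 175 170 165 161 152 150 145 141 144]]
```

Run:
```python
from probe import *
np.set_printoptions(linewidth=220)
o,p,Rc=cur(); ci=ld("wrist15")
for e in ([0,0,.2546],[.003,0,.2546-.002],[.003,0,.2406],[.009,0,.2406],[.009,.009,.2406],[0,.009,.2406],[.009,0,.1926],[0.014,0,.1926]): print(e,proj(ci,p+Rc.apply(e)).round(1))
g=cv2.cvtColor(cv2.imread("pics/wrist15.png"),cv2.COLOR_BGR2GRAY)
print(g[184:214:1,238:272:2])
for nm in("side15","scene15"):
    ci=ld(nm); c=proj(ci,spot)[0]; x,y=int(round(c[0])),int(round(c[1]))
    g=cv2.cvtColor(cv2.imread(f"pics/{nm}.png"),cv2.COLOR_BGR2GRAY)
    print(nm,c.round(1),proj(ci,p+Rc.apply([.0003,.0004,.2546])).round(1),"window centre",x,y); print(g[y-12:y+8,x-9:x+10])
```

```text
[0, 0, 0.2546] [[255.  200.5]]
[0.003, 0, 0.2526] [[255.  197.6]]
[0.003, 0, 0.2406] [[255. 202.]]
[0.009, 0, 0.2406] [[255.  194.4]]
[0.009, 0.009, 0.2406] [[266.8 194.4]]
[0, 0.009, 0.2406] [[266.6 205.7]]
[0.009, 0, 0.1926] [[255.  215.6]]
[0.014, 0, 0.1926] [[254.9 207.7]]
[[200 203 207 207 204 202 201 201 202 202 203 204 201 200 200 199 199]
 [202 202 206 207 205 203 200 200 201 203 202 204 202 201 200 200 200]
 [218 215 220 208 207 205 198 191 192 194 198 202 203 202 200 200 199]
 [237 237 239 213 206 201 187 172 166 167 181 199 202 203 202 201 199]
 [246 246 246 228 212 186 173 165 151 140 151 179 198 203 202 202 200]
 [247 247 247 243 225 173 176 193 188 167 147 155 183 201 203 203 201]
 [247 247 247 246 223 181 212 233 239 231 195 153 160 209 214 203 201]
 [247 247 247 244 207 211 240 246 247 247 238 193 150 225 232 204 203]
 [247 247 247 236 199 239 247 247 247 247 247 233 169 229 243 212 217]
 [247 247 247 217 220 246 247 247 247 247 247 245 195 212 242 214 234]
 [247 247 246 199 238 247 247 244 238 240 245 246 209 171 225 209 240]
 [247 247 243 199 244 246 236 214 192 199
[... 3889 characters left out ...]
43 147 142 134 126 163 146 113 108  95  86 110 138 140 145 142 152]
 [110 135 145 148 152 154 192 228 210 150 120 103  85 117 144 146 152 164 215]
 [ 94 136 155 165 205 189 197 229 234 212 223 194 125 132 156 163 216 231 231]
 [ 91 140 213 231 230 207 186 219 232 231 234 230 182 211 232 230 233 232 231]
 [ 92 142 220 233 232 228 196 182 204 220 211 181 183 222 232 234 232 232 231]
 [ 94 173 227 231 231 231 229 204 160 148 145 173 222 233 234 232 232 233 233]
 [113 142 219 232 233 233 234 233 233 233 234 233 234 233 233 233 234 235 235]
 [108 155 236 241 236 234 233 233 235 235 234 235 234 235 234 231 234 237 232]
 [117 141 197 229 234 234 233 234 234 232 231 231 233 237 214 167 132 129 128]]
```

```bash
cat > fm.py <<'E'
from probe import *
def fm(k=6):
    F=[];P=[]
    for i in range(k):
        o=bot.observe();F.append(o['force']);P.append(o['position']); 
        if i<k-1: viewer.grab_frame("side")
    F=np.array(F)@n; o,p,Rc=cur(); P=np.mean(P,0)
    print("t",o['clock'],"Fn mean",F.mean().round(2),"sd",F.std().round(2),"tip-gap mm",((P-spot)@n*1000-254.6).round(2),"w",o['grip_width'])
    plan(spot+n*.2546,RtQ)
if __name__=="__main__": fm()
E
python3 fm.py
```

```text
t 18.975 Fn mean -1.13 sd 0.26 tip-gap mm 6.26 w 0.027150183538346074
t 18.975 F [ 0.8 -0.6 -0.8] w 0.0272 q [ 0.97  0.46 -0.45  2.06 -0.4   0.64  0.8 ]
turn(deg) [ 0.04  0.01 -0.  ] shift in final frame [-0.0002 -0.0003  0.0062] shift in current frame [-0.0002 -0.0003  0.0062]
```

Baseline is known (−1.1 N along the normal). Now I advance towards contact in small steps.

Call:
carry_out(rows=[-0.0003,-0.0003,0.003,0,0,0,1,0,0,0.0025,0,0,0,1,0,0,0.001,0,0,0,1,0,0,0,0,0,0,1])

```text
clock: 19.48
position: [0.3932, -0.2706, 0.3179]
tool_rot: [2.873, -0.348, 1.531]
force: [-1.0, -0.0, -1.1]
grip_width: 0.0272
```

```bash
python3 fm.py
```

```text
t 19.725 Fn mean -0.28 sd 0.25 tip-gap mm -0.37 w 0.026881981556727802
t 19.725 F [-0.1  0.2 -0.6] w 0.0269 q [ 0.97  0.47 -0.46  2.06 -0.4   0.62  0.8 ]
turn(deg) [ 0.03  0.   -0.  ] shift in final frame [ 0.0001  0.     -0.0003] shift in current frame [ 0.0001  0.     -0.0003]
```

Call:
carry_out(rows=[0,0,0.001,0,0,0,1,0,0,0.001,0,0,0,1,0,0,0,0,0,0,1])

```text
clock: 20.1
position: [0.3938, -0.2699, 0.3161]
tool_rot: [2.873, -0.348, 1.531]
force: [-1.1, -0.1, 0.6]
grip_width: 0.0272
```

```bash
python3 fm.py
```

```text
t 20.35 Fn mean 1.2 sd 0.29 tip-gap mm -2.4 w 0.02655664694960837
t 20.35 F [-0.7 -0.5  0.9] w 0.0266 q [ 0.97  0.47 -0.46  2.06 -0.4   0.62  0.8 ]
turn(deg) [ 0.03  0.   -0.  ] shift in final frame [ 0.0001  0.     -0.0024] shift in current frame [ 0.0001  0.     -0.0024]
```

Call:
carry_out(rows=[0,0,0.001,0,0,0,1,0,0,0.0006,0,0,0,1,0,0,0,0,0,0,1])

```text
clock: 20.72
position: [0.3942, -0.2694, 0.3147]
tool_rot: [2.873, -0.348, 1.531]
force: [-1.4, -0.4, 2.2]
grip_width: 0.0272
```

Run:
```python
from fm import *
fm(8)
grab("wrist","wrist16"); grab("side","side16"); grab("scene","scene16")
np.set_printoptions(linewidth=220)
g=cv2.cvtColor(cv2.imread("pics/wrist16.png"),cv2.COLOR_BGR2GRAY); ci=ld("wrist16"); print(proj(ci,spot))
print(g[182:206:1,236:276:2])
g=cv2.cvtColor(cv2.imread("pics/side16.png"),cv2.COLOR_BGR2GRAY);print(g[165:188,297:317])
```

```text
t 21.075 Fn mean 2.25 sd 0.54 tip-gap mm -3.99 w 0.027167210758029126
t 21.075 F [-1.7 -0.7  2.2] w 0.0272 q [ 0.97  0.47 -0.46  2.06 -0.4   0.61  0.8 ]
turn(deg) [ 0.03  0.   -0.  ] shift in final frame [ 0.0001  0.     -0.004 ] shift in current frame [ 0.0001  0.     -0.004 ]
[[254.81861111 201.7081454 ]]
[[186 205 203 201 199 201 202 202 204 204 202 201 199 199 199 194 176 153 153 158]
 [195 207 205 202 201 201 201 202 202 203 202 201 201 199 199 199 190 167 150 154]
 [199 206 207 205 200 199 200 201 202 202 202 202 201 200 199 198 197 185 161 147]
 [200 205 208 206 203 199 201 200 201 202 203 202 201 201 200 198 199 194 178 153]
 [200 202 206 207 205 202 200 199 201 201 202 202 202 201 200 199 199 198 191 169]
 [199 200 203 206 207 205 201 199 199 201 202 202 202 202 201 199 198 200 197 186]
 [199 198 200 204 207 207 203 200 198 198 199 201 202 203 201 200 200 198 198 196]
 [201 198 199 202 204 208 204 196 190 182 187 192 200 203 203 200 200 199 199 199]
 [205 200 198 200 202 204 198 177 163 153 159 168 189 200 202 203 200 199 198 198]
 [215 204 202 197 200 196 175 148 135 130 13
[... 2411 characters left out ...]
17 100  70  90 116 114 114 113 112]
 [245 222 226 229 191 123 194 198  90  84  96 119 100  54  85 112 110 110 108 108]
 [224 217 219 222 197 123 171 242 194  98 106  98  52  49  97 110 108 105 105 106]
 [225 220 219 220 222 195 113  94 155 179 158 115  21  69  97  96  94  95  94  93]
 [223 221 221 221 224 227 213 162 136 149 142 176 230 229 225 224 223 221 222 226]
 [220 218 220 221 222 223 225 224 224 226 226 226 227 225 224 222 222 222 221 220]
 [236 235 225 228 223 221 218 220 222 221 222 220 221 220 218 219 221 218 218 218]
 [108 111 111 133 160 189 219 228 240 239 226 226 223 222 220 219 219 220 220 222]
 [108 107  98 107 112 106 112 113 111 113 127 158 169 195 224 234 236 226 227 225]]
```

Run:
```python
from fm import *
fm(2); print(bot.job_done())
```

```text
t 21.275 Fn mean 1.96 sd 0.47 tip-gap mm -3.98 w 0.026872561141520857
t 21.275 F [-0.8 -1.1  1. ] w 0.0269 q [ 0.97  0.47 -0.46  2.06 -0.4   0.61  0.8 ]
turn(deg) [0.03 0.   0.  ] shift in final frame [ 0.0001  0.     -0.004 ] shift in current frame [ 0.0001  0.     -0.004 ]
the job is handed in; nothing more can be done
None
```

The ringed bar is on the rest against both stop pins. The probe is pressing square on the spot, about half way in, and I handed the job in at 21.3 s.

- **Bar:** I picked the bright ringed bar across its middle and laid it on the slope with the ring up. After letting go, I pushed it down to the pins at mid-length with about 10 N. A wrist picture put its corners within about 1 mm of centred and square, touching both pins.
- **Probe:** I lifted it straight out of the stand and tilted it to the slope; the measured tool tilt is within 0.1° of the face as I located it. I then pressed in small steps.
- **Last checks:** The arm position put the plunger about 4.0 mm in. Force gave 3.1 to 3.4 N over the free reading, or roughly 3.4 to 3.8 mm, and the final two readings were noisy (±0.5 N). The tip shows near the ring's dot in the side picture.

- **Overshoot:** Setting the bar down, I went about 2 mm too far and the wrist force reached about 70 N (limit 120 N). I backed off at once and saw no sign of harm.
- **Disagreement:** The side camera put the spot about 1 pixel (about 2 mm) from the wrist estimate. I kept the wrist estimate, which still leaves the tip inside the 16 mm ring.
- **Not viewed:** The 40-picture viewing limit was used up before the press, so I checked the final contact from pixel values and force only.

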